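# Set up for sharpening: push the whetstone home and tip the oil bottle upright

## Task

Get the bench ready for sharpening. Push the whetstone along the table, without lifting it, end first into the U-shaped wooden bench stop until it sits right home against the far end of the stop; also tip the fallen oil bottle up onto its base, pivoting it on the table rather than lifting it away, and leave it standing by itself about where it lay. Do not shift the low round tin, the cork block or the block with the punches.

Things in the scene. Friction and masses are not known exactly. Their poses are not given: they have to be found in the camera images.
- whetstone: Two-layer grey and brown whetstone, loose on the table, a plain slab 52 x 150 x 25 mm (x, y, z), 0.25 to 0.45 kg. Origin: centre of its underside. y runs along its length, z up; either end may go in first.
- bench_stop: U-shaped wooden stop fixed to the table, 20 mm high, no floor: the stone slides in on the table top. Origin: on the table, where the centre of the stone's underside is when fully home. +x is the way in. Two rails 16 mm thick, 59 mm apart inside (y = +-29.5), run from x = -45 to 75 mm. The cross piece that the stone's end must meet has its face at x = 75 mm and is 18 mm thick.
- stop_mouth (a point): Middle of the bench stop's open mouth, on the table, at x = -76 mm of the bench stop, with the same axes (+x is the way in). Before the rails begin, the sides flare outward to this mouth at 25 degrees: the inner faces are 88 mm apart here, the outsides about 120 mm.
- oil_bottle: Cream squeeze bottle with red nozzle, 128 mm tall, 0.09 kg, closed and rigid, lying on its side. Origin: centre of its flat round base (38 mm across; 19 mm above the table while lying). +z runs from base to nozzle tip: body 39 mm thick from z = 0 to 84 mm, red collar 22 mm thick from 84 to 93 mm, then the nozzle, a cone 10 mm thick at its foot, to 128 mm. It may roll if nudged.
- polish_tin: Round low tin with a blue lid and white sides, 69 mm across, 28 mm high, standing loose on the table; leave it alone. Origin: centre of its underside.
- cork_block: Brown cork sanding block, 50 x 90 x 28 mm (x, y, z), lying loose on the table; leave it alone. Origin: centre of its underside.
- punch_block: Wooden block with three punches standing in it, 36 x 60 mm (x, y), 26 mm high, 65 mm with the punches, standing loose on the table; leave it alone. Origin: centre of its underside.
- small_vice: Green bench vice, fixed, up to 80 mm high, in the middle of the table between the tin and the whetstone: it fills x = 0.445 to 0.58 m, y = -0.185 to -0.015 m of the robot's frame. Keep clear of it.
- parts_chest: Wooden chest of three shut drawers, fixed, 165 mm high: it fills x = 0.43 to 0.745 m, y = 0.15 (drawer knobs) to 0.37 m of the robot's frame. Keep clear of it.

How it is judged:
By the outcome, as a careful person would: the job done as asked, in the order asked, and still so for the second after the job is handed in, with the robot touching nothing.
It also fails if it takes over 69 s, if anything falls off the work surface, if the arm or the gripper's body presses on something with over 40 N, if the wrist force passes 120 N, or if a joint passes its speed limit or range.

## Robot

A 7-joint arm with a two-finger parallel gripper is mounted at the origin on the work surface; the furniture and walls round the work are solid. World frame = base frame: x ahead of the robot, y to its left, z up, the work surface at z = 0. Lengths are in m, angles in rad, forces in N, time in s.
With the tool pointing down it reaches from about 0.425 to 0.925 m from the base axis. Payload 6.8 kg.
Tool frame: the origin (TCP) lies on the centre line of the jaws, within the pads' length; the fingertips stand bot.finger_overhang ahead of it and the grasp point (between the pads) lies 3 mm ahead of it (bot.finger_overhang is the distance from the TCP to the fingertips, in m); z points along the fingers, y is the direction in which the jaws open and shut (so a half turn about z gives the same grasp; the last joint's range is limited). The gripper opens to 85 mm and grips with 20 to 120 N. Pads are 22 mm wide; open, the fingers measure 114 mm over their backs; the gripper's body (76 mm by 85 mm) begins 54 mm behind the grasp point. The pads swing forward as they close: fully open they stand 13 mm farther back than shut.
Start: joints at [1.089, 0.477, 0.022, 1.555, -0.011, 1.109, -0.083], TCP at [0.246, -0.628, 0.253] pointing down, gripper open.
Joint ranges: [-2.96, 2.96], [-0.34, 2.1], [-1.41, 1.46], [0.24, 2.44], [-1.37, 4.51], [0.17, 1.92], [-2.96, 2.96]. Speed limits (rad/s): [2.39, 2.39, 3.14, 3.14, 3.14, 3.14, 3.14].

## Interface

Orientations are given as a unit quaternion [w, x, y, z].
In Python, from station import bot gives the robot as it stands.
- The arm moves only by the tool drive_tool, never from a script. Its argument "increments" is text: rows parted by semicolons, each of 4 numbers parted by spaces: the shift along the world's x, y, z in m, then the turn about the world's z in rad. In form: tx ty tz spin; .... A call has 1 to 12 rows; each row shifts and turns the commanded pose from where the row before left it; what a row does not reach is not made up. A row lasts 1/12 s, in which the tool goes at most 41.7 mm and 7.16 degrees, less where a joint would pass 70% of its speed; a pose out of reach is approached as far as the arm can. A call is refused whole if a number of a shift passes 0.0417 or a number of a turn 0.125, either way. A call with a gripper value outside its range is refused whole. "grip" is the opening, from 0 (shut) to 1 (fully open), set as the call begins (left out, the last holds). The fingers move at their own pace and stop on an object; "squeeze" is the grip in N (left out, the last holds). Time passes only in rows, so rows that do not move let the fingers close. It gives the time, the measured TCP pose, the force and the opening at its end, in the units of the state.
- bot.get_obs(): the state, without advancing time (a new reading comes with each control period).
- bot.read_camera(name): name is "side" or "top" or "wrist"; returns the picture (384x512x3 uint8, red, green, blue); there is no depth.
- bot.calibration(name): a dict with "fx", "fy", "cx", "cy" (pixels), "camera_from_world" (4x4, takes a point from world to camera coordinates). Camera axes: x right, y down, z forward; pixel columns grow to the right and rows downward; lengths in m; the calibration is good to about 2 mm. A picture is of the moment at which its call begins: read the wrist's pose just before it. calibration takes no time and is no camera call; for the wrist camera it gives the pose at the moment of the call.
- bot.hand_in(): hands the job in, once; it reports no verdict.
The state is a dict: "t": time; "q": joint angles; "joint_vel": joint speeds; "joint_torque": joint torques, N m; "eef_pos": TCP position; "tool_rot": TCP orientation; "contact_force": force on the tool from outside, world axes, zero at the start; "torque": the same for the moment, N m; "gripper_width": opening from 0.0 (shut) to 1.0 (fully open).
Only numpy, scipy, OpenCV 4.12 (cv2) and the standard library are available. Lean on these libraries where they do the work, as an engineer would, in place of code of your own. Each camera call takes 0.05 s, during which the arm holds its last target.

## Working session

There is one attempt and no reset: what is moved stays moved. The work goes in short steps, Python scripts to look and compute and a tool call to move; the robot and the scene stay as the last step left them, time stands still between calls to the robot, and variables do not carry over. Pictures are saved under pics/ and viewed, and the job is handed in when it is done.

Besides the shell and the picture viewer there is one more tool, called after "Request:" as a command line: name --argument value ..., lists and objects as JSON in quotes. drive_tool: Moves the arm, as the interface text tells. Its arguments: {"type":"object","properties":{"increments":{"type":"string"},"grip":{"type":"number"},"squeeze":{"type":"number"}},"required":["increments"]}

```bash
mkdir -p pics; ls
python3 - <<'E'
from station import bot
import cv2
o=bot.get_obs();print(o['t'],o['eef_pos'],o['tool_rot'],o['gripper_width'],bot.finger_overhang)
for n in ['top','side']:
    cv2.imwrite(f'pics/{n}0.png',bot.read_camera(n)[:,:,::-1]);c=bot.calibration(n);print(n,c)
E
```

```text
pics
0.0 [ 0.24623168 -0.62786332  0.25230338] [-9.14440760e-04  9.82587684e-01  1.85797053e-01 -2.50528005e-04] 1.0001549228734872 0.022
top {'fx': 375.82389817489855, 'fy': 375.82389817489855, 'cx': 257.9562273417611, 'cy': 189.09055606802582, 'camera_from_world': array([[ 7.33526782e-03, -9.99972697e-01,  8.94075450e-04,
        -1.26756162e-02],
       [-9.73184713e-01, -7.34432591e-03, -2.29907756e-01,
         5.58032231e-01],
       [ 2.29908045e-01,  8.16334401e-04, -9.73212014e-01,
         7.51364788e-01],
       [ 0.00000000e+00,  0.00000000e+00,  0.00000000e+00,
         1.00000000e+00]])}
side {'fx': 384.27903133417914, 'fy': 384.27903133417914, 'cx': 254.1717394513413, 'cy': 189.12547329469436, 'camera_from_world': array([[ 0.98609078, -0.16534191,  0.01694195, -0.52912403],
       [-0.04767753, -0.37904057, -0.92415102,  0.03180081],
       [ 0.15922259,  0.91048904, -0.3816515 ,  0.83842082],
       [ 0.        ,  0.        ,  0.        ,  1.        ]])}
```

View pics/top0.png

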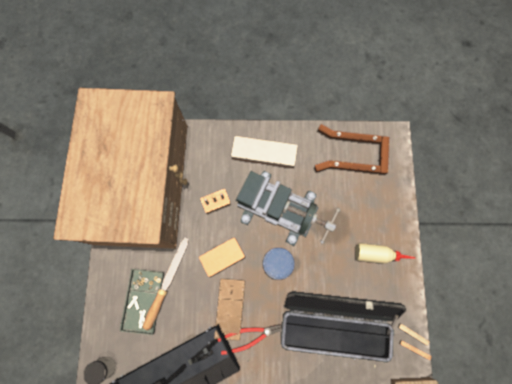

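View pics/side0.png

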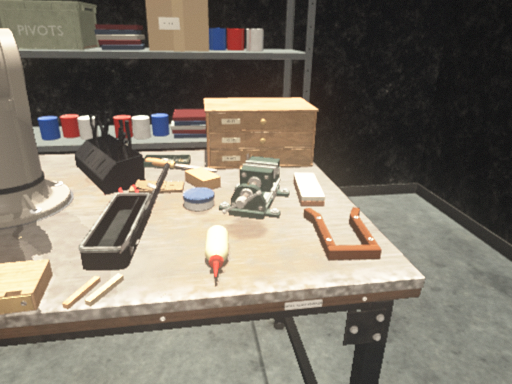

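```bash
cat > h.py <<'E'
import numpy as np,cv2
from station import bot
def ray(n,uv,z,c=None):
    c=c or bot.calibration(n);T=np.array(c['camera_from_world']);R=T[:3,:3];o=-R.T@T[:3,3]
    uv=np.atleast_2d(uv).astype(float)
    d=np.c_[(uv[:,0]-c['cx'])/c['fx'],(uv[:,1]-c['cy'])/c['fy'],np.ones(len(uv))]@R
    return o+d*((z-o[2])/d[:,2])[:,None]
def proj(n,P,c=None):
    c=c or bot.calibration(n);T=np.array(c['camera_from_world']);P=np.atleast_2d(P)@T[:3,:3].T+T[:3,3]
    return np.c_[P[:,0]/P[:,2]*c['fx']+c['cx'],P[:,1]/P[:,2]*c['fy']+c['cy']]
E
python3 - <<'E'
import cv2
a=cv2.imread('pics/top0.png')
cv2.imwrite('pics/top_a.png',cv2.resize(a[110:190,220:400],None,fx=4.4,fy=4.4,interpolation=cv2.INTER_CUBIC))
cv2.imwrite('pics/top_b.png',cv2.resize(a[225:285,340:430],None,fx=7,fy=7,interpolation=cv2.INTER_CUBIC))
b=cv2.imread('pics/side0.png')
cv2.imwrite('pics/side_a.png',cv2.resize(b[160:290,190:390],None,fx=4,fy=4,interpolation=cv2.INTER_CUBIC))
E
```

```text
(no output)
```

View pics/top_a.png

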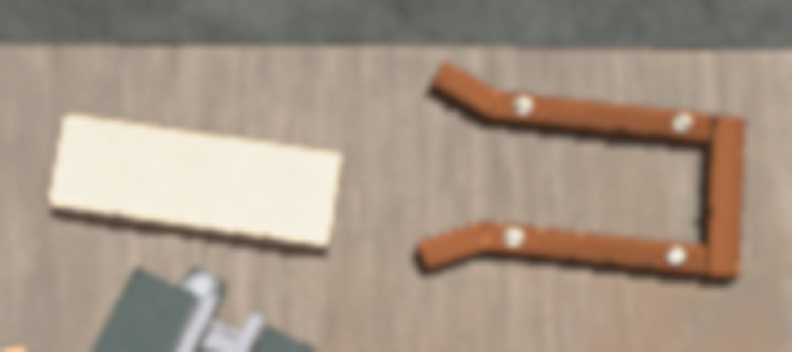

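View pics/top_b.png

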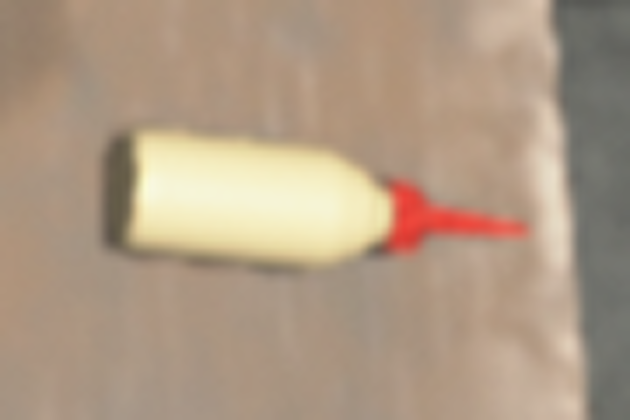

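View pics/side_a.png

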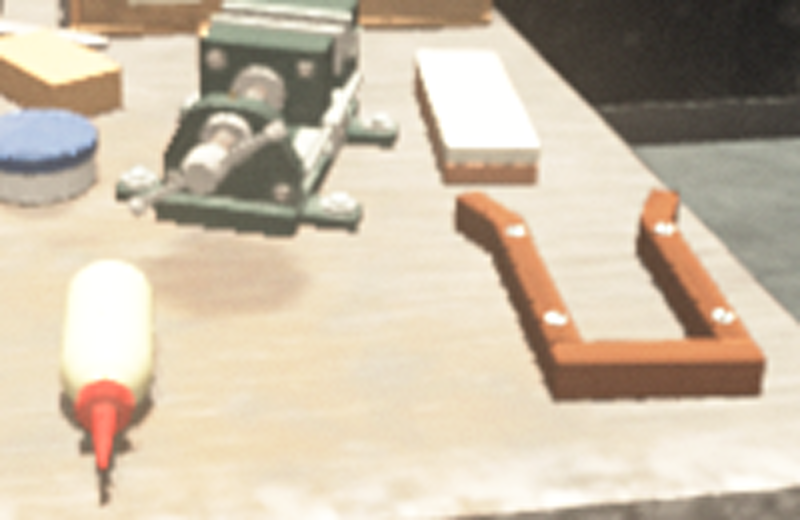

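Run:
```python
from h import *
a=cv2.imread('pics/top0.png');hsv=cv2.cvtColor(a,cv2.COLOR_BGR2HSV)
def big(m):
    cs,_=cv2.findContours(m,cv2.RETR_EXTERNAL,cv2.CHAIN_APPROX_NONE);return max(cs,key=cv2.contourArea)[:,0,:]
roi=np.zeros(a.shape[:2],np.uint8);roi[125:175,225:305]=255
m=cv2.inRange(a,(170,190,200),(255,255,255))&roi
c=big(m)
P=ray('top',c,.025)[:,:2]
r=cv2.minAreaRect((P*1000).astype(np.float32));print('stone',r,cv2.boxPoints(r).round(0).tolist())
M=cv2.moments((P*1000).astype(np.float32).reshape(-1,1,2));print(M['m10']/M['m00'],M['m01']/M['m00'])
roi[:]=0;roi[115:185,305:400]=255
m=cv2.inRange(hsv,(3,120,70),(16,255,255))&roi
c=big(m);P=ray('top',c,.020)[:,:2]*1000
r=cv2.minAreaRect(P.astype(np.float32));print('stop',r,cv2.boxPoints(r).round(0).tolist())
# from hand-picked crop pixels
for nm,pts in dict(outer=[(745,118),(738,276)],inner_far=[(712,142),(704,246)],railtop_in=[(500,118),(690,140)],railtop_out=[(505,90),(720,118)],railbot_in=[(495,228),(690,246)],mouth=[(434,92),(447,66),(420,244),(428,270)]).items():
    p=np.array(pts)/4.4+[220,110]-.4; print(nm,(ray('top',p,.02)[:,:2]*1000).round(1).tolist())
for nm,pts,z in [('base',[(138,133),(127,250)],.019),('collar',[(392,185),(388,250),(426,187),(420,245)],.019),('tip',[(527,230)],.019),('foot',[(430,207),(428,232)],.019)]:
    p=np.array(pts)/7+[340,225]-.4; print(nm,(ray('top',p,z)[:,:2]*1000).round(1).tolist())
```

```text
stone ((661.4907836914062, -21.845993041992188), (150.31321716308594, 52.194175720214844), 81.81880187988281) [[625.0, -93.0], [677.0, -100.0], [698.0, 49.0], [646.0, 56.0]]
661.6121727582225 -21.98707333701287
stop ((661.5828247070312, -229.69569396972656), (166.95318603515625, 113.39634704589844), 82.82874298095703) [[595.0, -305.0], [707.0, -320.0], [728.0, -154.0], [616.0, -140.0]]
outer [[699.6, -318.5], [611.0, -308.4]]
inner_far [[685.8, -299.8], [627.4, -291.6]]
railtop_in [[698.6, -186.3], [686.8, -288.0]]
railtop_out [[714.8, -189.6], [699.5, -305.0]]
railbot_in [[636.5, -181.2], [627.3, -284.1]]
mouth [[713.3, -151.1], [728.4, -158.6], [627.3, -141.2], [613.0, -145.0]]
base [[446.2, -234.7], [409.6, -229.2]]
collar [[430.5, -314.1], [410.2, -311.3], [429.9, -324.8], [411.9, -321.4]]
tip [[416.8, -355.5]]
foot [[423.7, -325.5], [415.9, -324.3]]
```

Run:
```python
from h import *
a=cv2.imread('pics/top0.png').astype(float)
s=(a[:,:,2]-a[:,:,0])  # R-B contrast
def edge_col(u,v0,v1):
    p=s[v0:v1,u]; 
    return p
print(s[125:145,350].astype(int).tolist(), s[155:178,350].astype(int).tolist())
def fe(cols,v0,v1):
    out=[]
    for u in cols:
        p=s[v0:v1,u];i=np.argmax(p>65)
        if i>0: out.append((u,v0+i-1+(65-p[i-1])/(p[i]-p[i-1])))
    return np.array(out)
def fit(uv):
    P=ray('top',uv,.02)[:,:2]*1000
    vx,vy,x,y=cv2.fitLine(P.astype(np.float32),cv2.DIST_HUBER,0,.01,.01).ravel()
    if vy>0: vx,vy=-vx,-vy
    print('dir',vx,vy,'slope',vx/-vy,'pt',x,y,len(P)); return np.array([vx,vy]),np.array([x,y])
d1,p1=fit(fe(range(336,384),122,145))
d2,p2=fit(fe([u for u in range(333,380)],150,172))
d=d1+d2;d/=np.linalg.norm(d);n=np.array([-d[1],d[0]]);print('sep',n@(p1-p2))
# crosspiece outer edge (row wise from right)
out=[]
for v in range(140,172):
    p=s[v,380:400][::-1];i=np.argmax(p>65);out.append((399-(i-1+(65-p[i-1])/(p[i]-p[i-1])),v))
d3,p3=fit(np.array(out))
# origin: midline: far outer is 45.5 from mid, near inner is 29.5 from mid
mid=(n@p1-45.5+n@p2+29.5)/2
L=d@p3-93
print('stop origin',mid*n+L*d,'d',d,'heading slope',-d[0]/d[1], 'mouth',mid*n+(L-76)*d)
```

```text
[31, 31, 31, 31, 31, 32, 35, 57, 91, 101, 98, 93, 85, 67, 41, 23, 21, 27, 31, 32] [33, 32, 33, 32, 31, 30, 36, 59, 93, 104, 102, 95, 86, 67, 40, 25, 31, 37, 39, 38, 38, 39, 37]
dir -0.109006524 -0.994041 slope -0.109659985 pt 708.343 -237.49123 44
dir -0.10372529 -0.99460596 slope -0.104287826 pt 634.6543 -226.4359 44
sep 74.4466
dir 0.9939051 -0.11023877 slope 9.015931 pt 669.8801 -315.02203 32
stop origin [ 664.6334  -220.93019] d [-0.10636628 -0.99432707] heading slope -0.106973134 mouth [ 672.7172  -145.36133]
```

Request:
drive_tool --increments "0.0173 0.02525 0 0.0454; 0.0173 0.02525 0 0.0454; 0.0173 0.02525 0 0.0454; 0.0173 0.02525 0 0.0454; 0.0173 0.02525 0 0.0454; 0.0173 0.02525 0 0.0454; 0.0173 0.02525 0 0.0454; 0.0173 0.02525 0 0.0454; 0.0173 0.02525 0 0.0454; 0.0173 0.02525 0 0.0454; 0.0173 0.02525 0 0.0454; 0.0173 0.02525 0 0.0454" --grip 1 --squeeze 20

```text
t: 1.1
eef_pos: [0.4544, -0.324, 0.253]
tool_rot: [-0.0, 0.896, 0.444, -0.0]
contact_force: [0.6, 0.2, 0.3]
gripper_width: 0.997
```

Request:
drive_tool --increments "0.0173 0.02525 -0.01 0.0454; 0.0173 0.02525 -0.01 0.0454; 0.0173 0.02525 -0.01 0.0454; 0.0173 0.02525 -0.01 0.0454; 0.0173 0.02525 -0.01 0.0454; 0.0173 0.02525 -0.01 0.0454; 0.0173 0.02525 -0.01 0.0454; 0.0173 0.02525 -0.01 0.0454; 0.0173 0.02525 -0.01 0.0454; 0.0173 0.02525 -0.01 0.0454; 0.0173 0.02525 -0.01 0.0454; 0.0173 0.02525 -0.01 0.0454"

```text
t: 2.1
eef_pos: [0.662, -0.0212, 0.1323]
tool_rot: [-0.0, 0.743, 0.669, -0.0]
contact_force: [0.9, -0.6, 0.9]
gripper_width: 0.996
```

Request:
drive_tool --increments "0 0 -0.02 0; 0 0 -0.02 0; 0 0 -0.02 0; 0 0 -0.02 0; 0 0 -0.007 0; 0 0 0 0"

```text
t: 2.6
eef_pos: [0.6598, -0.0225, 0.0439]
tool_rot: [-0.002, 0.744, 0.668, -0.002]
contact_force: [-0.6, 0.9, 0.2]
gripper_width: 0.999
```

Run:
```python
from h import *
o=bot.get_obs();print(o['eef_pos'],o['contact_force'],bot.finger_overhang,proj('side',o['eef_pos']))
b=bot.read_camera('side')[:,:,::-1];w=bot.read_camera('wrist')[:,:,::-1]
cv2.imwrite('pics/s1.png',cv2.resize(b[110:230,240:400],None,fx=4.5,fy=4.5,interpolation=cv2.INTER_CUBIC));cv2.imwrite('pics/w1.png',w)
```

```text
[ 0.65983763 -0.02253367  0.04388635] [-0.64645545  0.8577896   0.23089521] 0.022 [[307.60392841 175.69372674]]
```

View pics/s1.png

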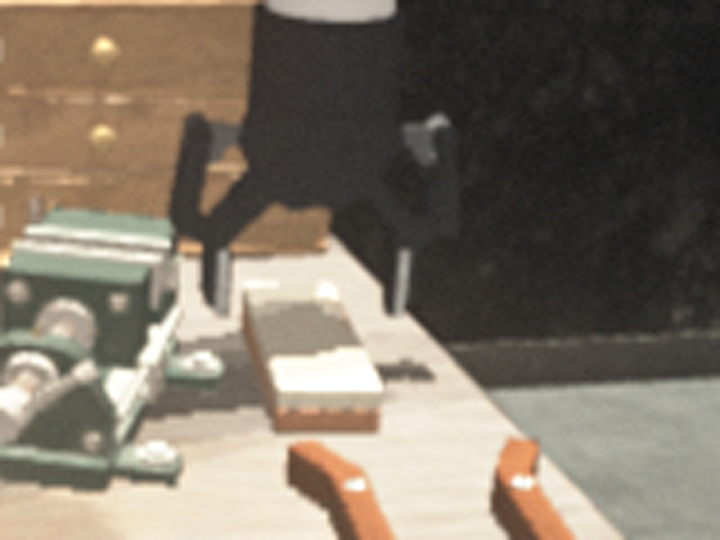

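View pics/w1.png

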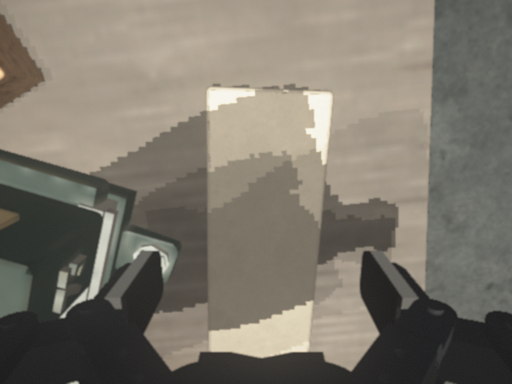

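Run:
```python
from h import *
for z in [.02,.025,.03,.035,.04]: print(z,proj('side',[[.614,-.0176,z],[.706,-.0275,z]]).round(1).tolist())
```

```text
0.02 [[287.7, 185.2], [326.1, 185.0]]
0.025 [[287.8, 183.3], [326.3, 183.0]]
0.03 [[287.9, 181.3], [326.5, 181.1]]
0.035 [[288.0, 179.3], [326.7, 179.1]]
0.04 [[288.1, 177.3], [326.9, 177.1]]
```

Request:
drive_tool --increments "0 0 -0.012 0; 0 0 -0.012 0; 0.006 -0.0006 0 0; 0.006 -0.0006 0 0; 0.004 -0.0004 0 0; 0.004 -0.0005 0 0; 0.004 -0.0004 0 0; 0.004 -0.0005 0 0; 0.004 -0.0004 0 0; 0.004 -0.0005 0 0; 0.004 -0.0004 0 0; 0 0 0 0"

```text
t: 3.7
eef_pos: [0.7028, -0.0267, 0.0225]
tool_rot: [0.0, 0.744, 0.668, 0.001]
contact_force: [-1.3, 0.1, -0.5]
gripper_width: 1.0
```

```bash
cat > st.py <<'E'
from h import *
import sys
def stone(n='top',save=None):
    im=bot.read_camera(n)[:,:,::-1].copy()
    if save: cv2.imwrite(save,im)
    return im
o=bot.get_obs();print(o['t'],o['eef_pos'].round(4),o['contact_force'].round(1),o['gripper_width'])
b=stone('top');cv2.imwrite(f'pics/{sys.argv[1]}t.png',cv2.resize(b[110:190,220:400],None,fx=4.4,fy=4.4,interpolation=cv2.INTER_CUBIC))
w=stone('side');cv2.imwrite(f'pics/{sys.argv[1]}s.png',cv2.resize(w[130:290,190:390],None,fx=4,fy=3.7,interpolation=cv2.INTER_CUBIC))
E
python3 st.py p2
```

```text
3.7 [ 0.7028 -0.0267  0.0225] [-1.3  0.1 -0.5] 0.999778898423139
```

View pics/p2t.png

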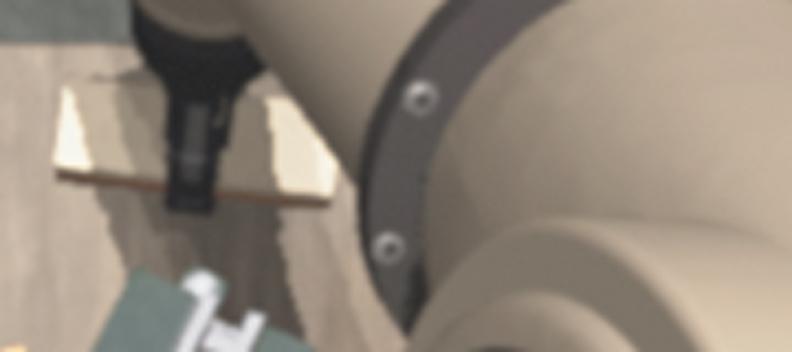

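View pics/p2s.png

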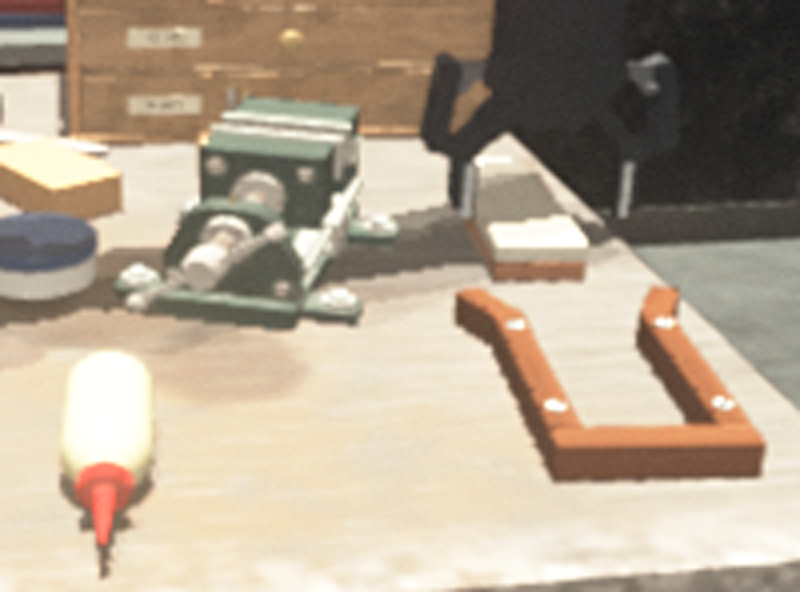

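Run:
```python
from h import *
p=np.array([(54,168),(330,197),(66,87),(336,158)])/4.4+[220,110]-.4
P=ray('top',p,.025)[:,:2]*1000;print(P.round(1).tolist())
d=P[1]-P[0];print(d[0]/-d[1],np.hypot(*d), P[:2].mean(0))
d=np.array([-.1065,-.9943]);n=np.array([-d[1],d[0]]);print('lateral of corners',(P-[664.6,-221])@n,(P-[664.6,-221])@d)
```

```text
[[666.5, 53.3], [651.4, -93.4], [712.6, 47.9], [673.3, -96.9]]
-0.10291770851045108 147.46982941895183 [658.97741953 -20.01299998]
lateral of corners [-27.30142725 -26.68986728  19.08893321  -4.56625592] [-272.97591869 -125.50921992 -272.52171724 -124.32972485]
```

Request:
drive_tool --increments "-0.008 0.0009 0 0; 0 0 0.035 0; 0 0 0.035 0; 0.0003 0.02 0 0; 0.0003 0.02 0 0; 0.0003 0.02 0 0; 0.0003 0.02 0 0; 0.0003 0.021 0 0; 0 0 -0.02 0; 0 0 0 0" --grip 1

```text
t: 4.63
eef_pos: [0.693, 0.0772, 0.0699]
tool_rot: [-0.001, 0.743, 0.669, -0.001]
contact_force: [-1.2, -1.7, -0.9]
gripper_width: 1.002
```

Request:
drive_tool --increments "0 0 0 0; 0 0 0 0; 0 0 -0.015 0; 0 0 -0.015 0; 0 0 0 0" --grip 0.35

```text
t: 5.05
eef_pos: [0.693, 0.0737, 0.0387]
tool_rot: [-0.001, 0.744, 0.668, -0.002]
contact_force: [-0.6, -0.8, -0.3]
gripper_width: 0.356
```

```bash
python3 st.py p3
```

```text
5.05 [0.693  0.0737 0.0387] [-0.6 -0.8 -0.3] 0.3561172994353155
```

View pics/p3t.png

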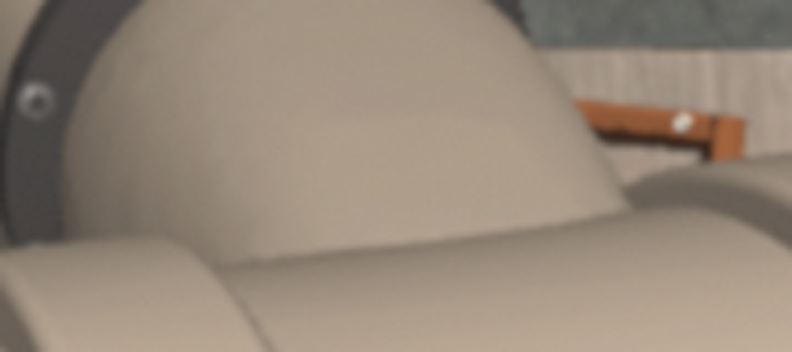

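View pics/p3s.png

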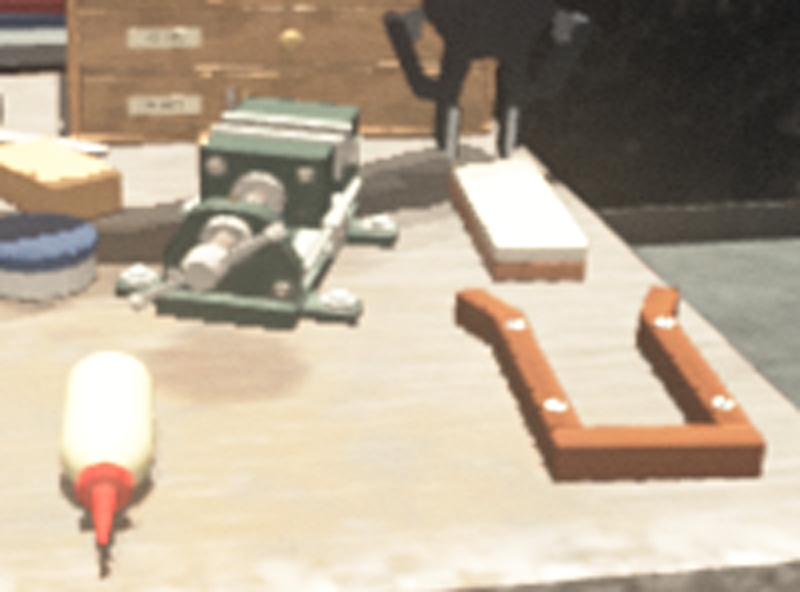

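Request:
drive_tool --increments "0.0025 0 -0.011 0; -0.0005 -0.005 0 0; -0.0008 -0.0075 0 0; -0.0011 -0.01 0 0; -0.0011 -0.01 0 0; -0.0011 -0.01 0 0; -0.0011 -0.01 0 0; -0.0011 -0.01 0 0; -0.0011 -0.01 0 0; -0.0011 -0.01 0 0; -0.0005 -0.005 0 0; 0 0 0 0"

```text
t: 6.15
eef_pos: [0.6882, -0.0148, 0.0314]
tool_rot: [0.001, 0.745, 0.667, -0.0]
contact_force: [0.1, -0.6, -0.0]
gripper_width: 0.348
```

```bash
python3 st.py p4
```

```text
6.15 [ 0.6882 -0.0148  0.0314] [ 0.1 -0.6 -0. ] 0.3481623743634694
```

View pics/p4s.png

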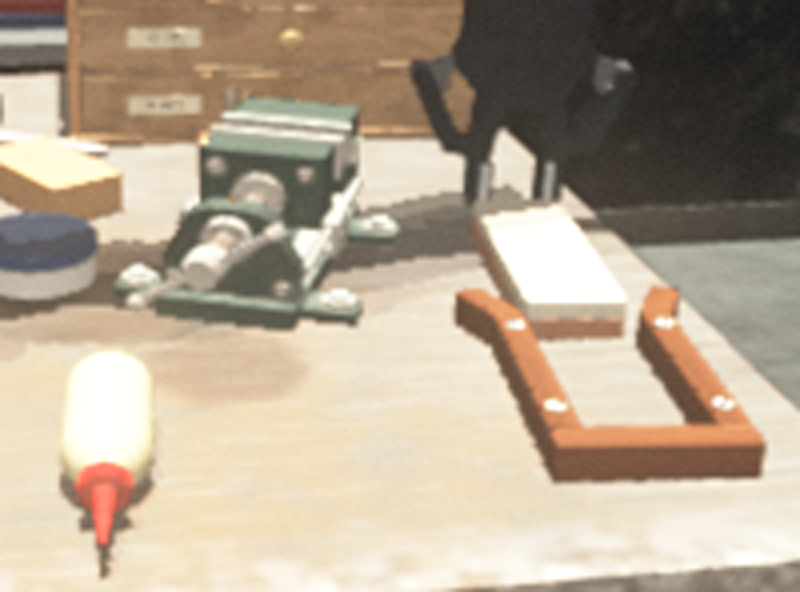

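```bash
cat > ms.py <<'E'
from h import *
def m(pts,z=.025):
    p=np.array(pts,float)/[4,3.7]+[190,130]-.4
    P=ray('side',p,z)[:,:2]*1000
    d=np.array([-.1065,-.9943]);n=np.array([-d[1],d[0]])
    for q in P: print(q.round(1),'along',round((q-[664.6,-221])@d,1),'lat',round((q-[664.6,-221])@n,1))
E
python3 - <<'E'
from ms import m
m([(530,304),(628,303),(474,216),(565,210)]); m([(516,312),(668,308),(558,430),(725,428)],.02)
E
```

```text
[ 644.3 -177.7] along -40.9 lat -24.8
[ 694. -183.] along -40.9 lat 25.1
[653.4 -52.3] along -166.6 lat -29.1
[709.4 -49.2] along -175.6 lat 26.3
[ 637.9 -176.5] along -41.4 lat -31.3
[ 716.4 -181.9] along -44.4 lat 47.3
[ 616.2 -298.2] along 81.9 lat -39.9
[ 688.5 -306.4] along 82.4 lat 32.9
```

Request:
drive_tool --increments "-0.0005 -0.005 0 0; -0.0011 -0.01 0 0; -0.0011 -0.01 0 0; -0.0011 -0.01 0 0; -0.0011 -0.01 0 0; -0.0011 -0.01 0 0; -0.0011 -0.01 0 0; -0.0011 -0.01 0 0; -0.0011 -0.01 0 0; -0.0005 -0.005 0 0; -0.0005 -0.005 0 0; 0 0 0 0"

```text
t: 7.25
eef_pos: [0.6777, -0.109, 0.0313]
tool_rot: [0.0, 0.745, 0.668, -0.0]
contact_force: [-0.2, -1.2, 0.2]
gripper_width: 0.347
```

```bash
python3 st.py p5
```

```text
7.25 [ 0.6777 -0.109   0.0313] [-0.2 -1.2  0.2] 0.34733991751348486
```

View pics/p5s.png

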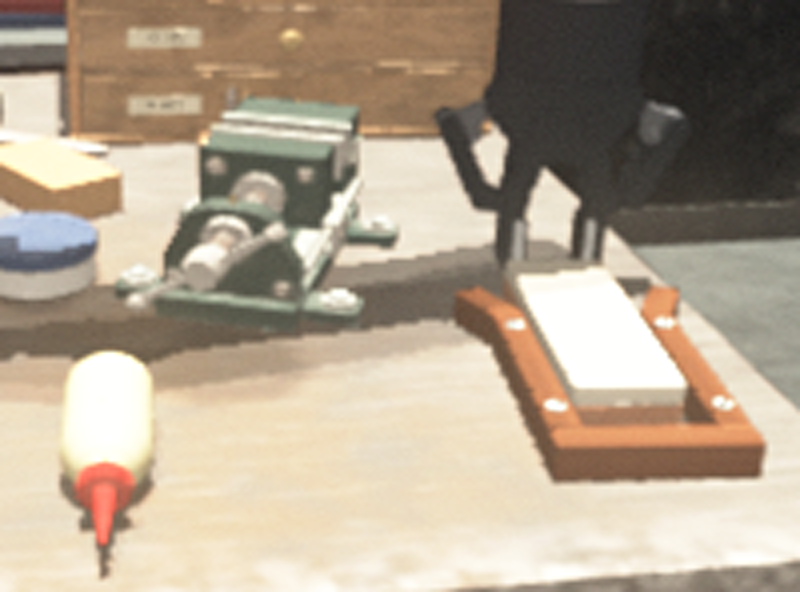

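Request:
drive_tool --increments "-0.0004 -0.004 0 0; -0.0004 -0.004 0 0; -0.0004 -0.004 0 0; -0.0004 -0.004 0 0; -0.0002 -0.002 0 0; 0 0 0 0"

```text
t: 7.85
eef_pos: [0.6758, -0.1267, 0.0312]
tool_rot: [0.0, 0.744, 0.668, -0.0]
contact_force: [0.9, 0.4, 0.4]
gripper_width: 0.353
```

Request:
drive_tool --increments "-0.0002 -0.002 0 0; 0 0 0 0"

```text
t: 8.02
eef_pos: [0.6758, -0.1278, 0.0313]
tool_rot: [0.0, 0.744, 0.668, -0.0]
contact_force: [0.8, 0.8, -0.4]
gripper_width: 0.353
```

Request:
drive_tool --increments "-0.0002 -0.002 0 0; 0 0 0 0"

```text
t: 8.18
eef_pos: [0.6757, -0.1294, 0.0313]
tool_rot: [-0.0, 0.744, 0.668, 0.0]
contact_force: [-0.1, 1.3, -1.3]
gripper_width: 0.349
```

Request:
drive_tool --increments "-0.0002 -0.002 0 0; 0 0 0 0"

```text
t: 8.35
eef_pos: [0.6756, -0.1314, 0.0314]
tool_rot: [0.0, 0.744, 0.668, 0.0]
contact_force: [0.1, 0.8, -0.8]
gripper_width: 0.353
```

Request:
drive_tool --increments "-0.0002 -0.002 0 0; 0 0 0 0"

```text
t: 8.52
eef_pos: [0.6753, -0.1336, 0.0313]
tool_rot: [0.0, 0.744, 0.668, 0.0]
contact_force: [0.1, 2.5, 0.5]
gripper_width: 0.345
```

```bash
python3 st.py p6
```

```text
8.5167 [ 0.6753 -0.1336  0.0313] [0.1 2.5 0.5] 0.34494167484262955
```

View pics/p6s.png

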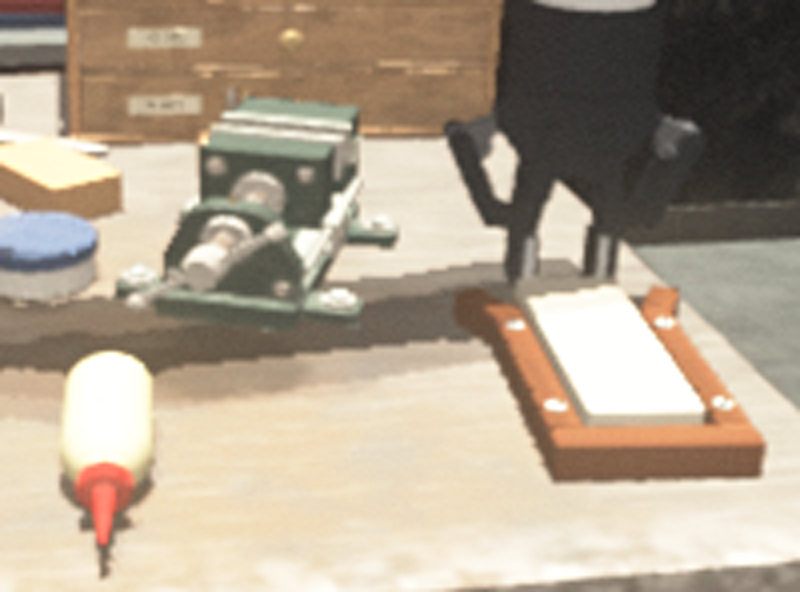

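Request:
drive_tool --increments "-0.0002 -0.002 0 0; 0 0 0 0"

```text
t: 8.78
eef_pos: [0.6751, -0.1356, 0.0314]
tool_rot: [0.0, 0.744, 0.668, 0.0]
contact_force: [0.7, 1.7, 0.4]
gripper_width: 0.353
```

Request:
drive_tool --increments "-0.0001 -0.0015 0 0; 0 0 0 0"

```text
t: 8.95
eef_pos: [0.675, -0.137, 0.0314]
tool_rot: [0.0, 0.744, 0.668, 0.0]
contact_force: [0.5, 1.4, -0.5]
gripper_width: 0.35
```

Request:
drive_tool --increments "-0.0001 -0.0015 0 0; 0 0 0 0"

```text
t: 9.12
eef_pos: [0.6749, -0.1383, 0.0313]
tool_rot: [-0.0, 0.744, 0.668, 0.0]
contact_force: [1.1, 1.7, 0.8]
gripper_width: 0.35
```

Request:
drive_tool --increments "-0.0001 -0.0015 0 0; 0 0 0 0"

```text
t: 9.28
eef_pos: [0.6749, -0.1383, 0.0314]
tool_rot: [-0.001, 0.744, 0.668, 0.001]
contact_force: [-0.3, 5.3, 0.5]
gripper_width: 0.348
```

Request:
drive_tool --increments "-0.0001 -0.0015 0 0; 0 0 0 0"

```text
t: 9.45
eef_pos: [0.6749, -0.1384, 0.0314]
tool_rot: [-0.001, 0.744, 0.669, 0.001]
contact_force: [0.7, 8.0, 0.8]
gripper_width: 0.35
```

```bash
python3 st.py p7
```

```text
9.45 [ 0.6749 -0.1384  0.0314] [0.7 8.  0.8] 0.34969902824080407
```

View pics/p7s.png

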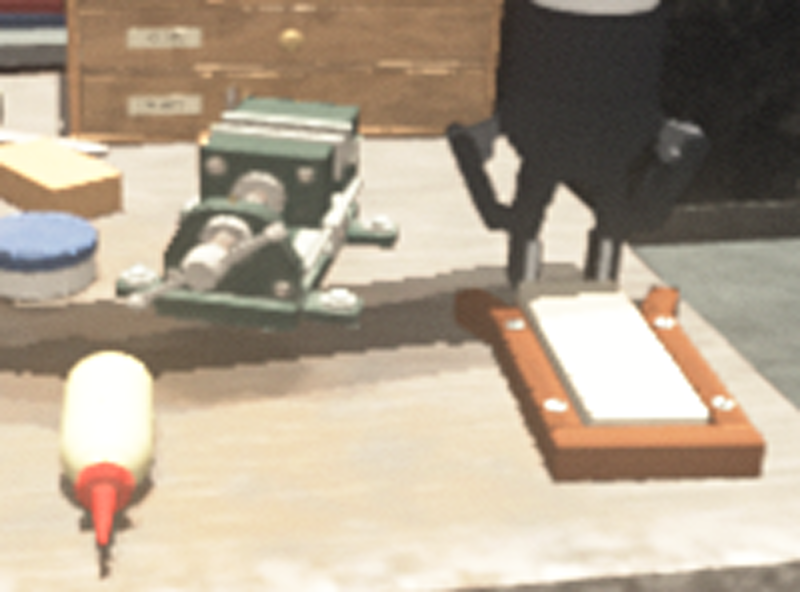

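Request:
drive_tool --increments "-0.0002 -0.002 0 0; -0.0001 -0.002 0 0; 0 0 0 0"

```text
t: 9.8
eef_pos: [0.6749, -0.1385, 0.0314]
tool_rot: [-0.003, 0.743, 0.669, 0.003]
contact_force: [-0.5, 14.0, 1.8]
gripper_width: 0.354
```

Request:
drive_tool --increments "0.0005 0.008 0 0; 0.0015 0.014 0 0; 0 0 0.03 0; 0 0 0.035 0; 0 0 0.035 0; 0 0 0 0"

```text
t: 10.3
eef_pos: [0.6808, -0.1239, 0.1392]
tool_rot: [0.005, 0.744, 0.668, 0.003]
contact_force: [2.3, 0.0, 0.8]
gripper_width: 0.352
```

```bash
python3 st.py p8
```

```text
10.3 [ 0.6808 -0.1239  0.1392] [2.3 0.  0.8] 0.3516979936974735
```

View pics/p8s.png

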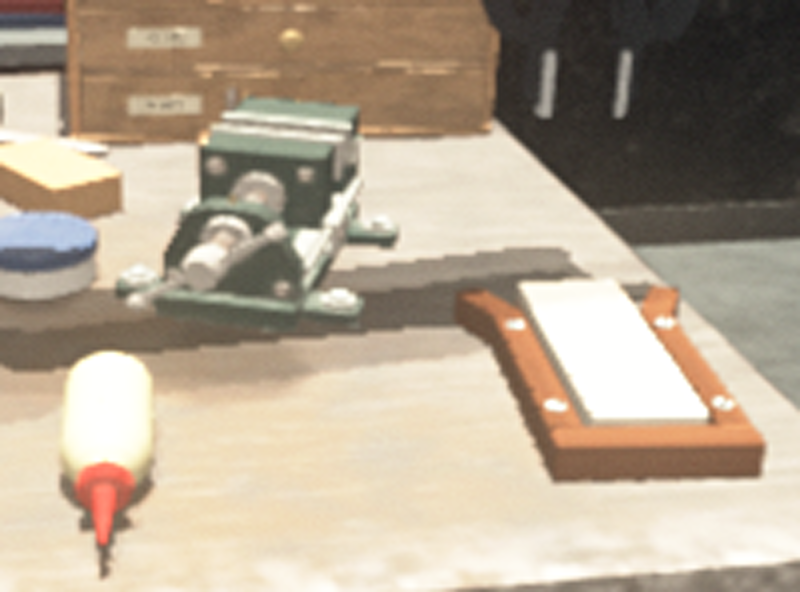

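Run:
```python
from h import *
print(proj('side',[[.4168,-.3555,.019],[.4168,-.3555,0.0],[.4225,-.292,.019],[.428,-.228,.019]]).round(1).tolist())
b=cv2.imread('pics/side0.png');h=cv2.cvtColor(b,cv2.COLOR_BGR2HSV)
for nm,m in [('s',h)]:
    mm=((h[...,0]<8)|(h[...,0]>172))&(h[...,1]>150)&(h[...,2]>120);mm[:,:190]=0;mm[:,240:]=0;mm[:225]=0;mm[295:]=0
    ys,xs=np.where(mm);print(xs.min(),xs.max(),ys.min(),ys.max(),[(y,xs[ys==y].mean(),len(xs[ys==y])) for y in range(ys.min(),ys.max()+1,3) if (ys==y).any()])
cv2.imwrite('pics/side_b.png',cv2.resize(b[220:285,190:245],None,fx=9,fy=9,interpolation=cv2.INTER_CUBIC))
```

```text
[[214.6, 275.6], [214.9, 286.1], [215.4, 252.8], [215.8, 233.7]]
210 221 257 276 [(257, np.float64(216.4), 5), (260, np.float64(215.5), 4), (263, np.float64(215.5), 2), (266, np.float64(216.0), 3), (269, np.float64(217.0), 1), (272, np.float64(215.5), 2), (275, np.float64(216.0), 1)]
```

View pics/side_b.png

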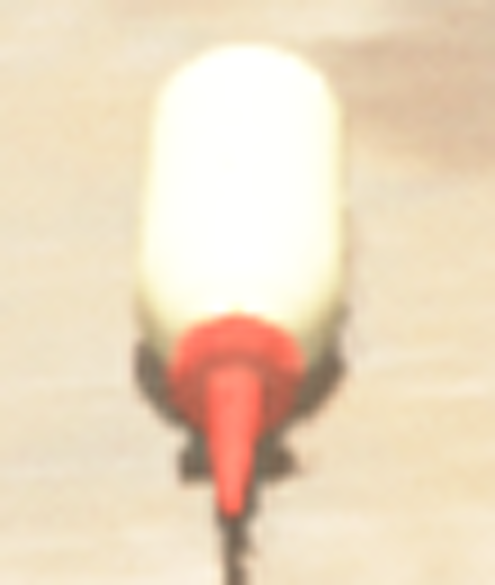

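Request:
drive_tool --increments "-0.0218 -0.0178 0 0.0017; -0.0218 -0.0178 0 0.0017; -0.0218 -0.0178 0 0.0017; -0.0218 -0.0178 0 0.0017; -0.0218 -0.0178 0 0.0017; -0.0218 -0.0178 0 0.0017; -0.0218 -0.0178 0 0.0017; -0.0218 -0.0178 0 0.0017; -0.0218 -0.0178 0 0.0017; -0.0218 -0.0178 0 0.0017; -0.0218 -0.0178 0 0.0017; -0.0218 -0.0178 0 0.0017"

```text
t: 11.4
eef_pos: [0.4125, -0.3374, 0.13]
tool_rot: [-0.001, 0.737, 0.676, -0.001]
contact_force: [0.4, -0.2, 0.4]
gripper_width: 0.35
```

Request:
drive_tool --increments "0 0 -0.02 0; 0 0 -0.02 0; 0 0 -0.02 0; 0 0 0 0; 0 0 0 0"

```text
t: 11.82
eef_pos: [0.4134, -0.3361, 0.0698]
tool_rot: [-0.002, 0.737, 0.676, -0.001]
contact_force: [-0.1, -0.6, 1.9]
gripper_width: 0.348
```

```bash
cat > v.py <<'E'
from h import *
import sys
o=bot.get_obs();print(o['t'],o['eef_pos'].round(4),o['tool_rot'].round(4),o['contact_force'].round(1),round(o['gripper_width'],3),o['q'].round(2))
b=bot.read_camera('side')[:,:,::-1];w=bot.read_camera('wrist')[:,:,::-1]
cv2.imwrite(f'pics/{sys.argv[1]}s.png',cv2.resize(b[150:300,150:300],None,fx=4,fy=4,interpolation=cv2.INTER_CUBIC))
cv2.imwrite(f'pics/{sys.argv[1]}w.png',w)
E
python3 v.py b1
```

```text
11.8167 [ 0.4134 -0.3361  0.0698] [-2.000e-03  7.372e-01  6.757e-01 -5.000e-04] [-0.1 -0.6  1.9] 0.348 [ 0.85  0.53 -0.36  2.01  0.29  0.66  0.22]
```

View pics/b1s.png

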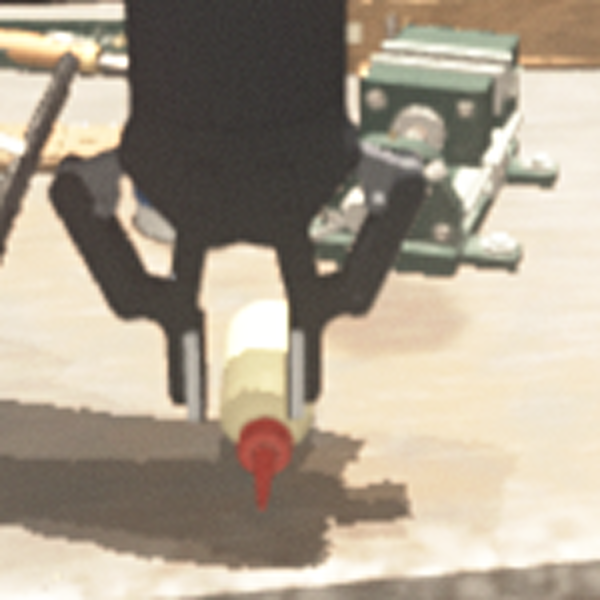

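View pics/b1w.png

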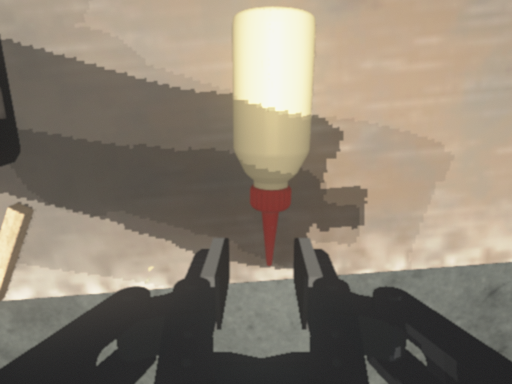

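Request:
drive_tool --increments "0.006 -0.0015 -0.012 0; 0 0 -0.015 0; 0 0 -0.01 0; 0 0 0 0"

```text
t: 12.25
eef_pos: [0.4201, -0.3379, 0.0333]
tool_rot: [-0.001, 0.737, 0.676, -0.0]
contact_force: [0.5, -0.8, -0.2]
gripper_width: 0.35
```

```bash
python3 v.py b2
```

```text
12.25 [ 0.4201 -0.3379  0.0333] [-1.000e-03  7.371e-01  6.758e-01 -3.000e-04] [ 0.5 -0.8 -0.2] 0.35 [ 0.82  0.59 -0.33  2.01  0.33  0.59  0.18]
```

View pics/b2s.png

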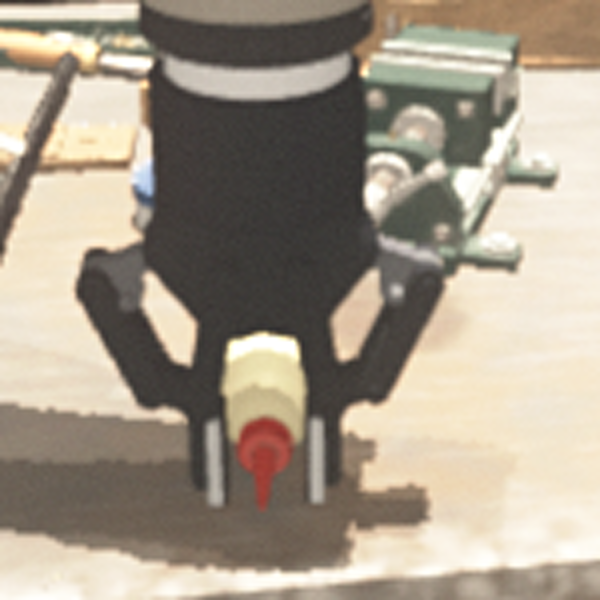

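View pics/b2w.png

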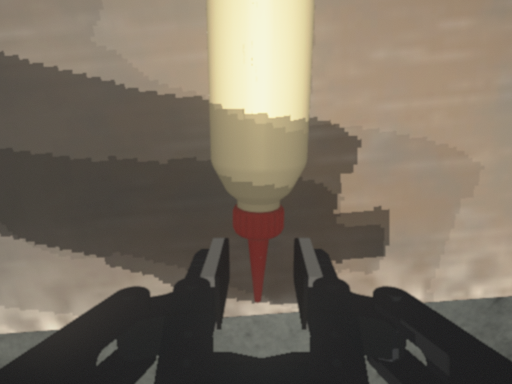

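Request:
drive_tool --increments "0 0 0 0; 0 0 0 0; 0 0 0 0; 0 0 0 0; 0 0 0 0; 0 0 0 0" --grip 0 --squeeze 20

```text
t: 12.85
eef_pos: [0.4209, -0.3389, 0.0346]
tool_rot: [0.0, 0.737, 0.676, -0.0]
contact_force: [0.2, -0.9, 0.4]
gripper_width: 0.077
```

```bash
python3 v.py b3
```

```text
12.85 [ 0.4209 -0.3389  0.0346] [ 4.000e-04  7.373e-01  6.756e-01 -0.000e+00] [ 0.2 -0.9  0.4] 0.077 [ 0.82  0.59 -0.33  2.01  0.33  0.59  0.18]
```

View pics/b3w.png

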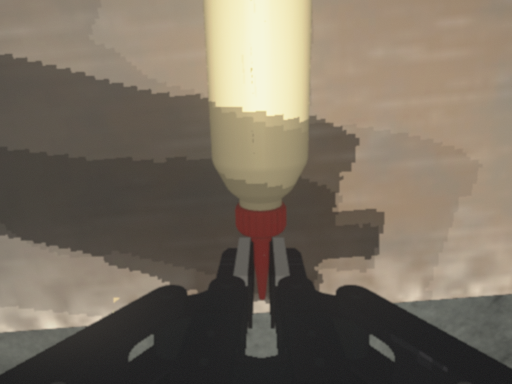

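View pics/b3s.png

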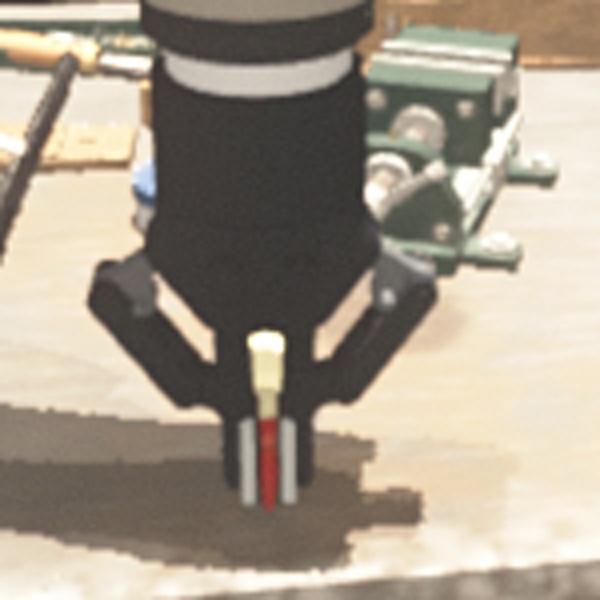

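Request:
drive_tool --increments "0.0001 0.001 0.0048 0; 0.0001 0.0011 0.0047 0; 0.0001 0.0014 0.0047 0; 0.0001 0.0015 0.0046 0; 0.0002 0.0018 0.0045 0; 0.0002 0.0019 0.0045 0; 0 0 0 0"

```text
t: 13.53
eef_pos: [0.4222, -0.3294, 0.0632]
tool_rot: [0.001, 0.737, 0.676, 0.0]
contact_force: [-0.2, 0.4, -0.5]
gripper_width: 0.083
```

```bash
python3 v.py b4
```

```text
13.5333 [ 0.4222 -0.3294  0.0632] [6.000e-04 7.370e-01 6.759e-01 3.000e-04] [-0.2  0.4 -0.5] 0.083 [ 0.83  0.54 -0.35  2.01  0.3   0.64  0.19]
```

View pics/b4w.png

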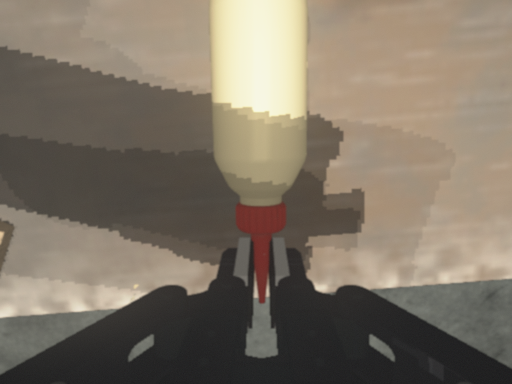

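View pics/b4s.png

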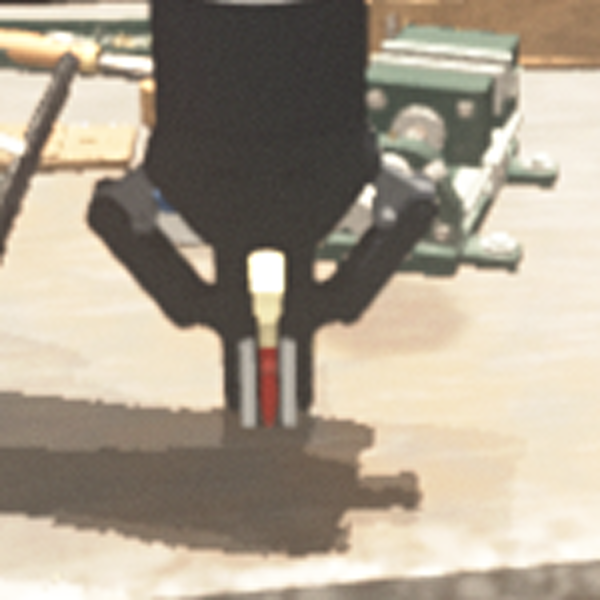

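Run:
```python
from h import *
b=bot.read_camera('top')[:,:,::-1]
cv2.imwrite('pics/b4t.png',cv2.resize(b[180:300,300:460],None,fx=5,fy=5,interpolation=cv2.INTER_CUBIC))
for f in ['b2w','b3w','b4w']:
    a=cv2.imread(f'pics/{f}.png').astype(int)
    m=(a[...,2]-a[...,0]>60)&(a[...,1]>100)
    # body yellow widths
    print(f,[(r,int(np.where(m[r,180:340])[0].min()+180),int(np.where(m[r,180:340])[0].max()+180)) for r in (5,40,80,120,150,170,190) if m[r,180:340].any()])
```

```text
b2w [(5, 211, 309), (40, 211, 308), (80, 212, 306), (120, 256, 293)]
b3w [(5, 208, 306), (40, 209, 306), (80, 211, 305), (120, 255, 303)]
b4w [(5, 212, 303), (40, 213, 304), (80, 214, 304), (120, 264, 272)]
```

View pics/b4t.png

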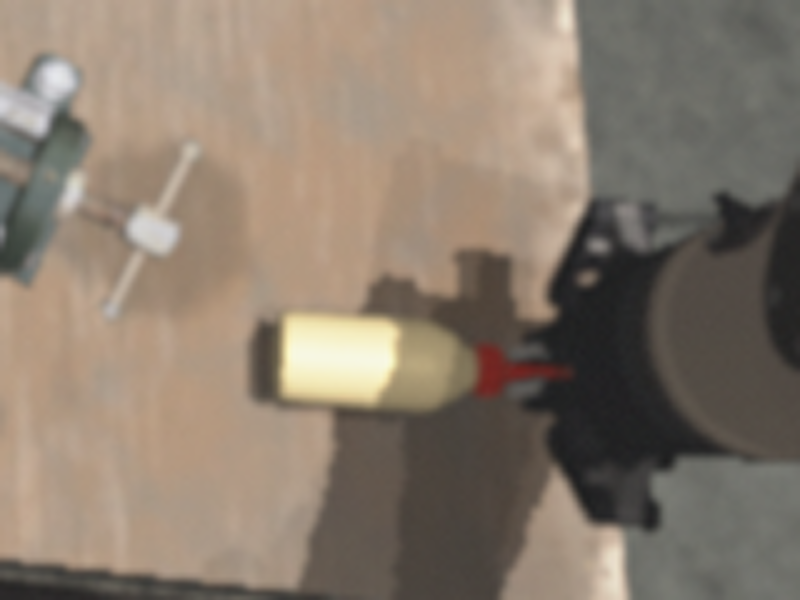

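```bash
cat > ax.py <<'E'
from h import *
def axis(f,tcp,rows=(5,40,80)):
    c=bot.calibration('wrist');T=np.array(c['camera_from_world']);R=T[:3,:3];o=-R.T@T[:3,3]
    o=o+np.array(tcp)-bot.get_obs()['eef_pos']
    a=cv2.imread(f'pics/{f}.png').astype(float);s=a[...,2]-a[...,0]
    out=[]
    for r in rows:
        p=s[r,170:350];i=np.argmax(p>55);j=len(p)-1-np.argmax(p[::-1]>55)
        uL=170+i-(p[i]-55)/(p[i]-p[i-1]);uR=170+j+(p[j]-55)/(p[j]-p[j+1])
        g=lambda u:(lambda d:d/np.linalg.norm(d))(np.array([(u-c['cx'])/c['fx'],(r-c['cy'])/c['fy'],1])@R)
        a1,a2=g(uL),g(uR);al=np.arccos(a1@a2)/2;m=a1+a2;m/=np.linalg.norm(m)
        # tangent planes contain ray; bottle-axis in y-z plane; correct for obliqueness ignored
        P=o+m*.0195/np.sin(al);out.append(P);print(f,r,round(uL,1),round(uR,1),(P*1000).round(1))
    return out
if __name__=='__main__':
    c=bot.calibration('wrist');print(c['fx'],np.array(c['camera_from_world']).round(3).tolist())
    axis('b2w',[.4201,-.3379,.0333]);axis('b3w',[.4209,-.3389,.0346]);axis('b4w',[.4222,-.3294,.0632])
E
python3 ax.py
```

```text
335.78449800683376 [[0.996, -0.088, 0.001, -0.449], [-0.084, -0.955, 0.283, -0.263], [-0.024, -0.282, -0.959, 0.113], [0.0, 0.0, 0.0, 1.0]]
b2w 5 208.3 311.7 [ 428.9 -234.1   11.2]
b2w 40 208.7 310.0 [ 427.6 -246.4   12.1]
b2w 80 210.0 308.5 [ 426.2 -261.1   12.5]
b3w 5 205.0 309.0 [ 428.6 -235.2   13.4]
b3w 40 206.8 308.3 [ 427.7 -247.4   13.7]
b3w 80 209.0 307.5 [ 426.6 -262.1   13.8]
b4w 5 210.0 305.5 [ 430.3 -222.9   29.5]
b4w 40 210.5 305.8 [ 429.3 -236.6   33.1]
b4w 80 212.0 305.5 [ 428.1 -252.3   35. ]
```

Request:
drive_tool --increments "0 0 -0.004 0; 0 0 -0.004 0; 0 0 0 0"

```text
t: 13.93
eef_pos: [0.4209, -0.3294, 0.0529]
tool_rot: [-0.001, 0.737, 0.676, -0.0]
contact_force: [0.4, -0.1, -1.9]
gripper_width: 0.08
```

```bash
cat > b.py <<'E'
from ax import *
import sys
o=bot.get_obs();print(o['t'],o['eef_pos'].round(4),o['contact_force'].round(1),round(o['gripper_width'],3))
f=sys.argv[1]
w=bot.read_camera('wrist')[:,:,::-1];cv2.imwrite(f'pics/{f}.png',w)
rows=[int(x) for x in sys.argv[2].split(',')] if len(sys.argv)>2 else (5,40,80)
P=np.array(axis(f,o['eef_pos'],rows));d=P[0]-P[-1];print('tilt',np.degrees(np.arctan2(-d[2],np.hypot(d[0],d[1]))))
E
python3 b.py b5w
```

```text
13.9333 [ 0.4209 -0.3294  0.0529] [ 0.4 -0.1 -1.9] 0.08
b5w 5 210.0 305.2 [ 428.9 -222.8   18.9]
b5w 40 210.5 305.7 [ 427.9 -236.6   22.9]
b5w 80 211.9 305.2 [ 426.7 -252.3   24.6]
tilt 10.864721094801473
```

Request:
drive_tool --increments "0.0002 0.0019 0.0045 0; 0 0 0 0; 0 0 0 0" --grip 0.075

```text
t: 14.23
eef_pos: [0.4221, -0.3278, 0.059]
tool_rot: [0.0, 0.737, 0.676, 0.0]
contact_force: [-0.2, -0.8, -0.2]
gripper_width: 0.081
```

```bash
python3 b.py b6w
```

```text
14.2333 [ 0.4221 -0.3278  0.059 ] [-0.2 -0.8 -0.2] 0.081
b6w 5 210.5 305.0 [ 430.3 -221.    23.7]
b6w 40 211.0 305.4 [ 429.2 -234.9   27.6]
b6w 80 212.2 305.3 [ 428.1 -250.7   30.2]
tilt 12.320332055124378
```

Request:
drive_tool --increments "0 0 0 0; 0 0 0 0" --grip 0.082

```text
t: 14.45
eef_pos: [0.4218, -0.3279, 0.0587]
tool_rot: [0.0, 0.737, 0.676, 0.0]
contact_force: [-0.4, -0.4, -0.4]
gripper_width: 0.086
```

```bash
python3 b.py b7w
```

```text
14.45 [ 0.4218 -0.3279  0.0587] [-0.4 -0.4 -0.4] 0.086
b7w 5 219.2 300.0 [ 431.2 -215.1   -2.6]
b7w 40 215.5 303.7 [ 429.6 -233.5   16.8]
b7w 80 215.6 303.8 [ 428.2 -250.5   21.8]
tilt 34.61167724844877
```

View pics/b7w.png

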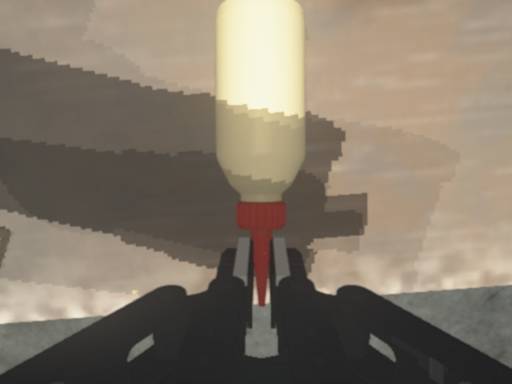

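Request:
drive_tool --increments "0.0002 0.0018 0.0042 0; 0.0002 0.002 0.0042 0; 0.0002 0.0022 0.0041 0; 0.0002 0.0024 0.004 0; 0.0002 0.0026 0.004 0; 0 0 0 0; 0 0 0 0"

```text
t: 15.08
eef_pos: [0.423, -0.3167, 0.0795]
tool_rot: [0.0, 0.737, 0.676, 0.0]
contact_force: [0.6, 0.6, -2.0]
gripper_width: 0.086
```

```bash
python3 b.py b8w 40,60,80;python3 v.py b8x
```

```text
15.0833 [ 0.423  -0.3167  0.0795] [ 0.6  0.6 -2. ] 0.086
b8w 40 223.2 297.6 [ 431.5 -218.     7.6]
b8w 60 221.6 299.2 [ 430.6 -228.8   18.4]
b8w 80 221.1 299.8 [ 429.8 -238.6   23.8]
tilt 38.071439604121984
15.1333 [ 0.4228 -0.3168  0.0793] [ 2.000e-04  7.371e-01  6.757e-01 -0.000e+00] [ 0.3 -0.4  0.1] 0.083 [ 0.82  0.5  -0.37  2.02  0.28  0.66  0.18]
```

View pics/b8w.png

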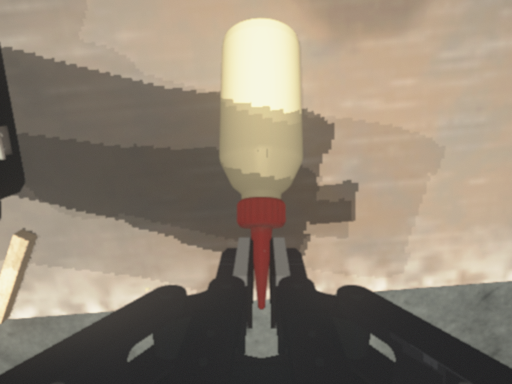

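View pics/b8xs.png

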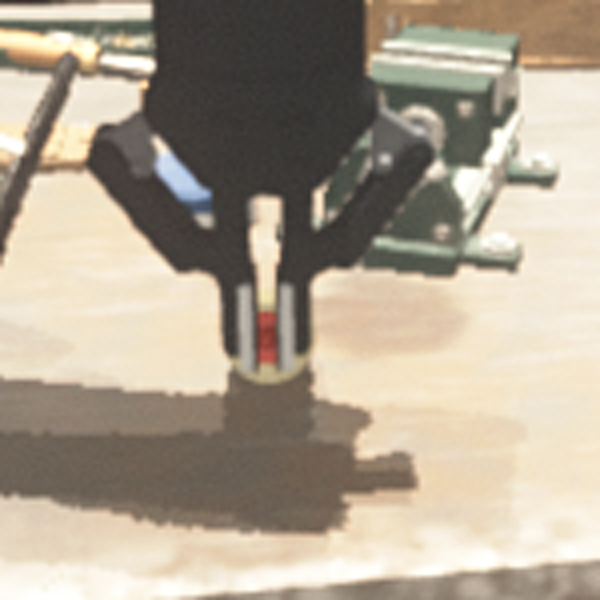

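Request:
drive_tool --increments "0.0003 0.0029 0.0039 0; 0.0003 0.003 0.0039 0; 0.0003 0.0032 0.0037 0; 0.0003 0.0034 0.0035 0; 0.0003 0.0035 0.0034 0; 0.0003 0.0036 0.0032 0; 0.0003 0.0038 0.003 0; 0.0003 0.004 0.0029 0; 0 0 0 0"

```text
t: 15.98
eef_pos: [0.4257, -0.2885, 0.1072]
tool_rot: [0.0, 0.737, 0.676, 0.0]
contact_force: [-0.1, 0.3, -1.6]
gripper_width: 0.079
```

```bash
python3 v.py b9
```

```text
15.9833 [ 0.4257 -0.2885  0.1072] [3.000e-04 7.368e-01 6.761e-01 3.000e-04] [-0.1  0.3 -1.6] 0.079 [ 0.8   0.44 -0.39  2.04  0.26  0.71  0.15]
```

View pics/b9w.png

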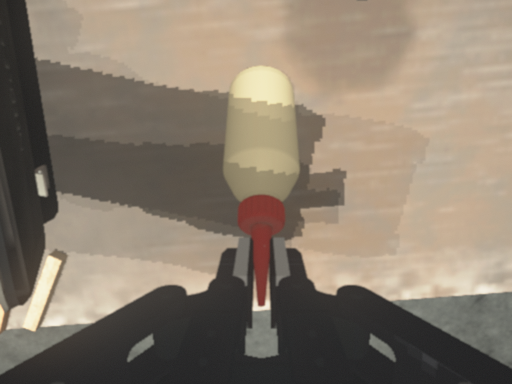

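View pics/b9s.png

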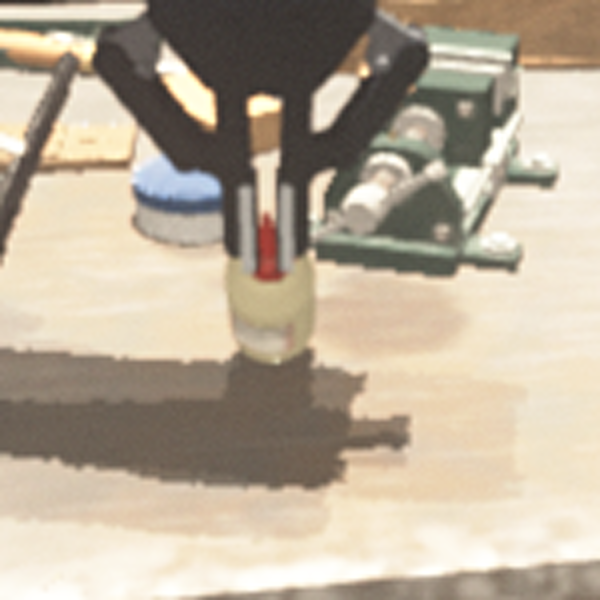

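Request:
drive_tool --increments "0.0004 0.0041 0.0027 0; 0.0003 0.0041 0.0026 0; 0.0004 0.0043 0.0023 0; 0.0003 0.0043 0.0022 0; 0.0004 0.0045 0.002 0; 0.0004 0.0045 0.0018 0; 0.0004 0.0046 0.0015 0; 0.0004 0.0046 0.0014 0; 0 0 0 0"

```text
t: 16.83
eef_pos: [0.4285, -0.2532, 0.1234]
tool_rot: [0.0, 0.737, 0.676, 0.0]
contact_force: [0.9, 0.4, -1.6]
gripper_width: 0.079
```

```bash
python3 v.py b10
```

```text
16.8333 [ 0.4285 -0.2532  0.1234] [1.000e-04 7.367e-01 6.762e-01 2.000e-04] [ 0.9  0.4 -1.6] 0.079 [ 0.75  0.4  -0.42  2.06  0.24  0.73  0.1 ]
```

View pics/b10w.png

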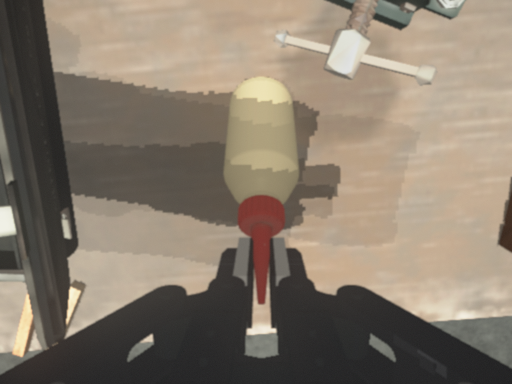

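View pics/b10s.png

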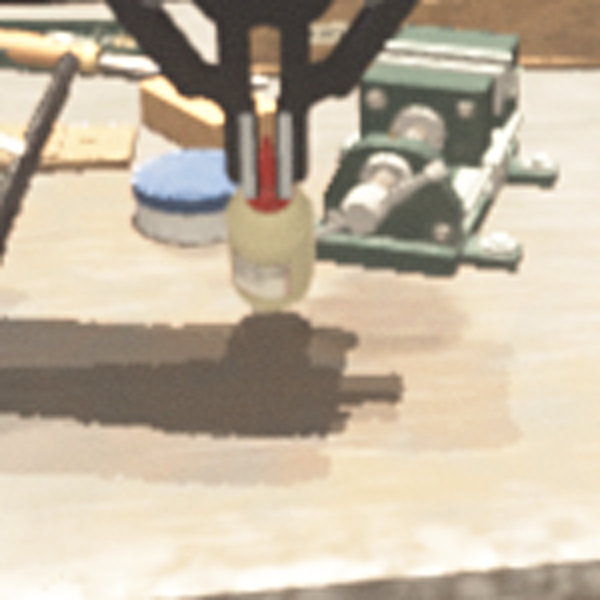

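Request:
drive_tool --increments "-0.0004 -0.0046 -0.0014 0; -0.0004 -0.0046 -0.0015 0; -0.0004 -0.0045 -0.0018 0; -0.0004 -0.0045 -0.002 0; -0.0003 -0.0043 -0.0022 0; -0.0004 -0.0043 -0.0023 0; 0 0 0 0"

```text
t: 17.52
eef_pos: [0.4253, -0.2823, 0.1113]
tool_rot: [-0.0, 0.738, 0.675, -0.0]
contact_force: [0.1, 0.5, -0.4]
gripper_width: 0.084
```

Request:
drive_tool --increments "0 0 0 0; 0 0 0 0" --grip 0.088

```text
t: 17.68
eef_pos: [0.426, -0.2811, 0.1119]
tool_rot: [-0.0, 0.737, 0.676, 0.0]
contact_force: [0.4, -0.2, -0.0]
gripper_width: 0.088
```

```bash
python3 v.py b11
```

```text
17.6833 [ 0.426  -0.2811  0.1119] [-1.000e-04  7.372e-01  6.757e-01  1.000e-04] [ 0.4 -0.2 -0. ] 0.088 [ 0.79  0.43 -0.4   2.04  0.25  0.71  0.14]
```

View pics/b11w.png

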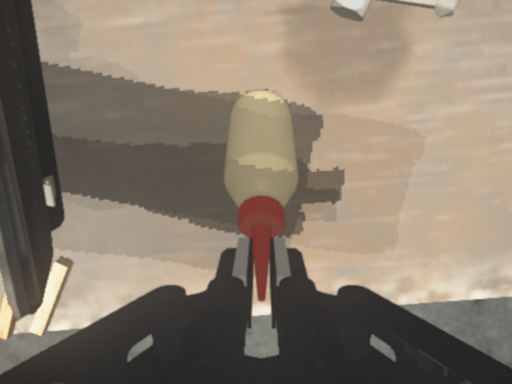

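View pics/b11s.png

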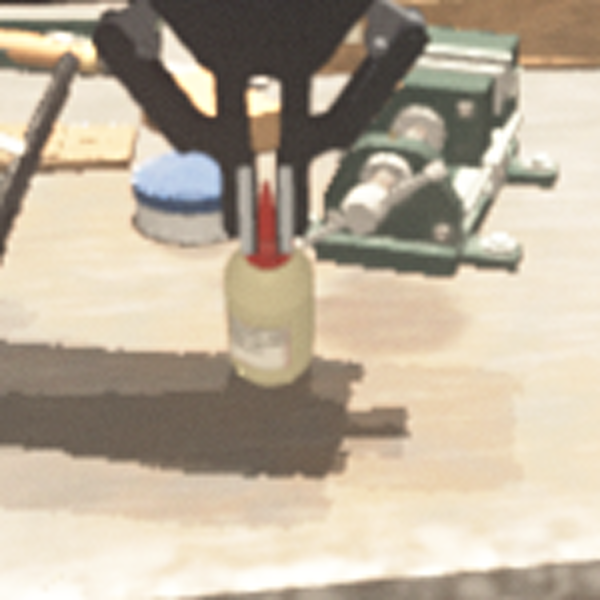

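Run:
```python
from h import *
print((ray('side',[[217,245.3]],0)*1000).round(1), proj('side',[[.428,-.228,0]]))
```

```text
[[ 429.1 -236.7    0. ]] [[216.02886035 242.90219004]]
```

Request:
drive_tool --increments "0.0003 0.0034 0.0015 0; 0.0003 0.0034 0.0013 0; 0.0003 0.0035 0.0012 0; 0.0003 0.0036 0.0012 0; 0 0 0 0" --grip 0.09

```text
t: 18.2
eef_pos: [0.4275, -0.2662, 0.1175]
tool_rot: [0.0, 0.737, 0.676, 0.0]
contact_force: [-0.1, 0.6, -0.4]
gripper_width: 0.088
```

```bash
python3 v.py b12
```

```text
18.2 [ 0.4275 -0.2662  0.1175] [1.000e-04 7.367e-01 6.762e-01 2.000e-04] [-0.1  0.6 -0.4] 0.088 [ 0.77  0.41 -0.41  2.06  0.24  0.72  0.12]
```

View pics/b12w.png

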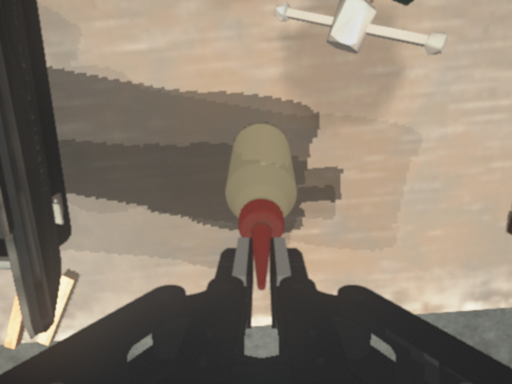

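View pics/b12s.png

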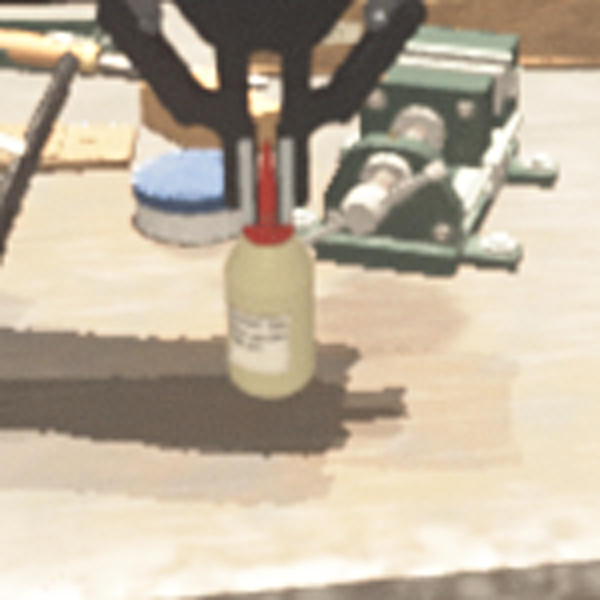

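Request:
drive_tool --increments "0.0003 0.0036 0.0009 0; 0.0003 0.0036 0.0008 0; 0.0003 0.0036 0.0006 0; 0.0003 0.0036 0.0005 0; 0.0003 0.0036 0.0003 0; 0 0 0 0"

```text
t: 18.8
eef_pos: [0.4288, -0.2483, 0.1203]
tool_rot: [-0.0, 0.737, 0.676, 0.0]
contact_force: [0.0, 0.1, -0.9]
gripper_width: 0.086
```

```bash
python3 v.py b13
```

```text
18.8 [ 0.4288 -0.2483  0.1203] [-1.000e-04  7.368e-01  6.761e-01  1.000e-04] [ 0.   0.1 -0.9] 0.086 [ 0.74  0.4  -0.41  2.07  0.24  0.72  0.09]
```

View pics/b13w.png

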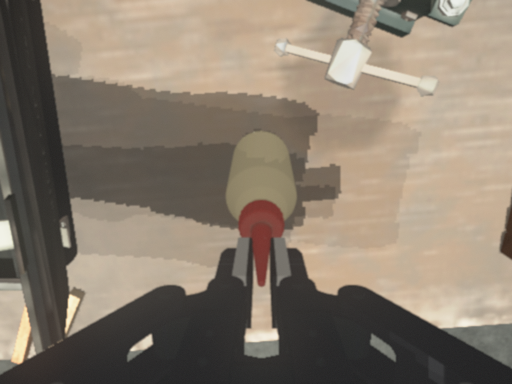

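View pics/b13s.png

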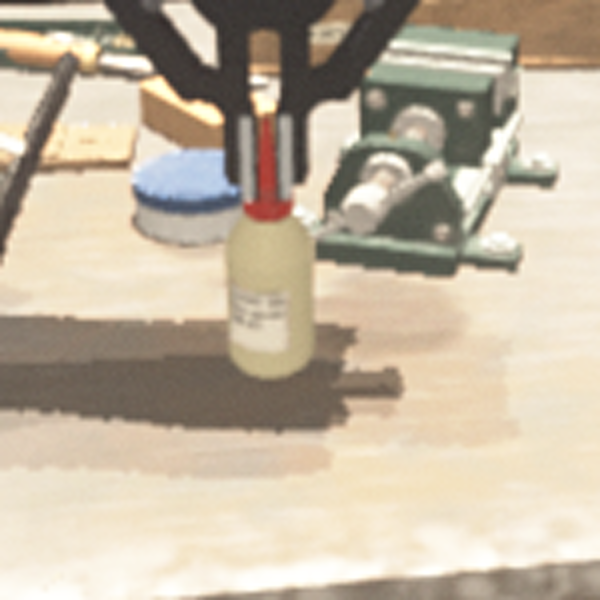

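Request:
drive_tool --increments "0 0 -0.001 0; 0.0002 0.002 0 0; 0 0 0 0" --grip 0.094

```text
t: 19.15
eef_pos: [0.4287, -0.2471, 0.1191]
tool_rot: [-0.0, 0.737, 0.676, 0.0]
contact_force: [0.0, 0.8, -0.3]
gripper_width: 0.094
```

```bash
python3 v.py b14
```

```text
19.15 [ 0.4287 -0.2471  0.1191] [-1.000e-04  7.372e-01  6.757e-01  0.000e+00] [ 0.   0.8 -0.3] 0.094 [ 0.74  0.4  -0.41  2.07  0.24  0.71  0.09]
```

View pics/b14w.png

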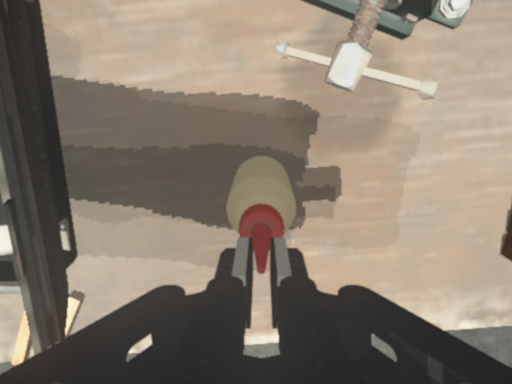

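View pics/b14s.png

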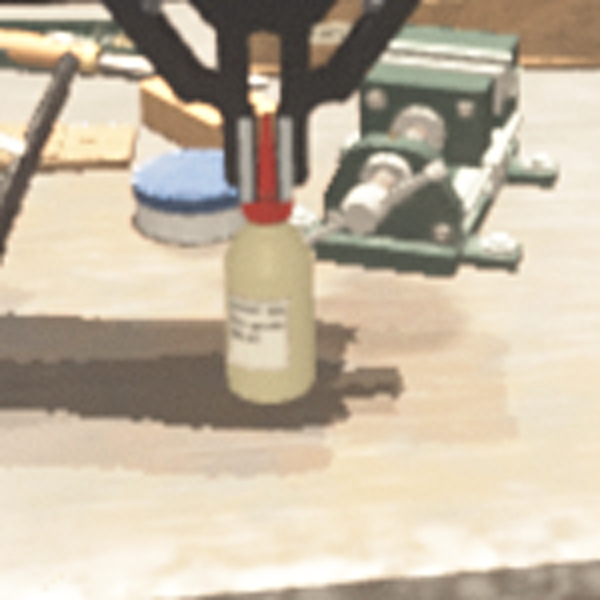

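Request:
drive_tool --increments "0.0002 0.003 0 0; 0.0003 0.003 0 0; 0.0003 0.003 -0.0002 0; 0 0 0 0" --grip 0.097

```text
t: 19.58
eef_pos: [0.4297, -0.2374, 0.119]
tool_rot: [-0.0, 0.737, 0.676, 0.0]
contact_force: [1.0, -0.2, 0.3]
gripper_width: 0.099
```

```bash
python3 v.py b15
```

```text
19.5833 [ 0.4297 -0.2374  0.119 ] [-2.000e-04  7.369e-01  6.760e-01  1.000e-04] [ 1.  -0.2  0.3] 0.099 [ 0.73  0.39 -0.42  2.08  0.24  0.71  0.07]
```

View pics/b15w.png

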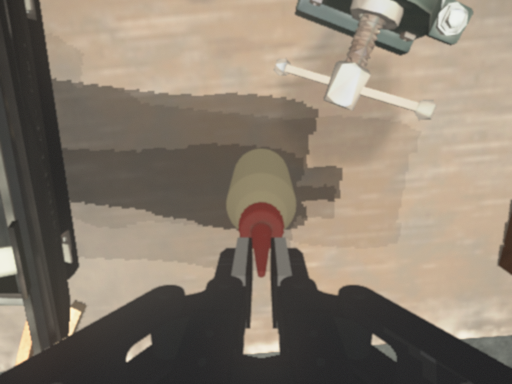

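View pics/b15s.png

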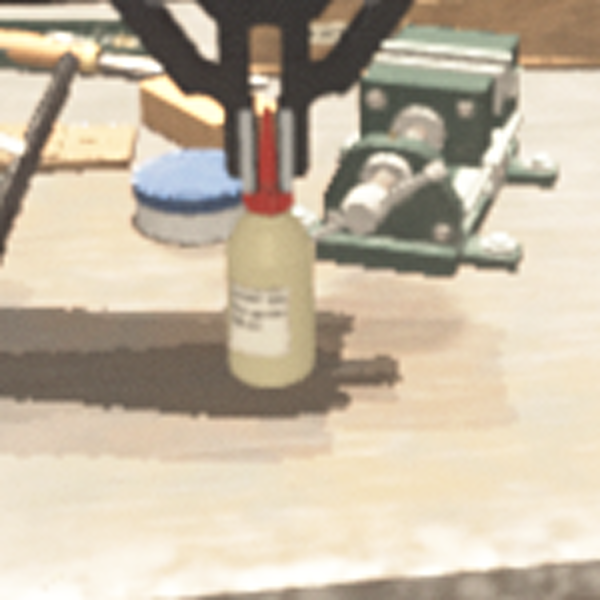

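Request:
drive_tool --increments "0 0.001 -0.001 0; 0 0 0 0; 0 0 0 0" --grip 0.104

```text
t: 19.93
eef_pos: [0.4296, -0.2374, 0.118]
tool_rot: [0.0, 0.737, 0.676, 0.0]
contact_force: [-0.4, -0.3, -1.0]
gripper_width: 0.103
```

```bash
python3 v.py b16
```

```text
19.9333 [ 0.4296 -0.2374  0.118 ] [1.000e-04 7.372e-01 6.756e-01 0.000e+00] [-0.4 -0.3 -1. ] 0.103 [ 0.73  0.4  -0.42  2.08  0.24  0.71  0.06]
```

View pics/b16w.png

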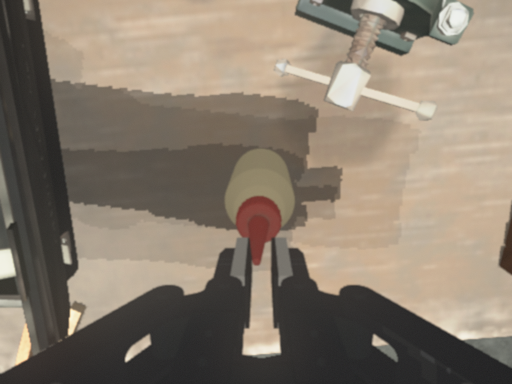

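View pics/b16s.png

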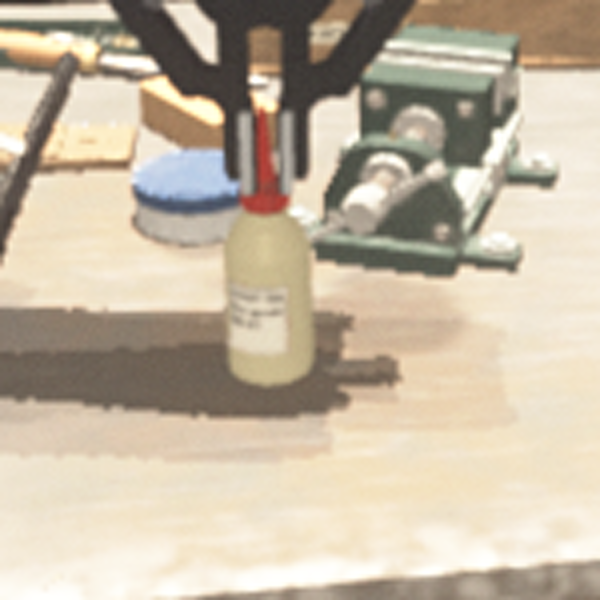

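```bash
cat > tri.py <<'E'
from h import *
def tri(obs,cal=None):
    A=[];b=[]
    for n,u,v in obs:
        c=bot.calibration(n);T=np.array(c['camera_from_world']);K=np.array([[c['fx'],0,c['cx']],[0,c['fy'],c['cy']],[0,0,1]]);P=K@T[:3]
        A+=[u*P[2]-P[0],v*P[2]-P[1]]
    A=np.array(A);return np.linalg.lstsq(A[:,:3],-A[:,3],rcond=None)[0]
E
python3 - <<'E'
from tri import *
print('tip',tri([('side',150+260/4,150+108/4),('wrist',257,262)])*1000)
# hypothesis: standing with base front rim at side v=150+385/4
f=ray('side',[[217.5,150+384/4]],0)[0];print('front rim',f*1000)
base=f+[0.0017,.019,0]
print('base',base*1000,'tip if standing',proj('side',base+[0,0,.128]),proj('wrist',base+[0,0,.128]),'collar mid',proj('wrist',base+[0,0,.088]),'base edge back', proj('wrist',base+[0,.019,0]))
E
```

```text
tip [ 429.18491963 -225.31394057  126.98232785]
front rim [ 429.7936923  -239.21551831    0.        ]
base [ 431.4936923  -220.21551831    0.        ] tip if standing [[216.16696158 175.34238797]] [[261.75704741 250.20036178]] collar mid [[261.50730993 213.02703795]] base edge back [[258.89653506 146.33182694]]
```

Request:
drive_tool --increments "0 0 0 0; 0 0 0 0; 0 0 0 0" --grip 0.14

```text
t: 20.28
eef_pos: [0.4296, -0.2374, 0.118]
tool_rot: [0.0, 0.737, 0.676, 0.0]
contact_force: [-0.5, -0.0, -0.4]
gripper_width: 0.14
```

Request:
drive_tool --increments "0 0 0 0; 0 0 0 0; 0 0 0 0" --grip 0.3

```text
t: 20.53
eef_pos: [0.4296, -0.2373, 0.118]
tool_rot: [-0.0, 0.737, 0.676, 0.0]
contact_force: [0.4, 1.0, -0.0]
gripper_width: 0.301
```

```bash
python3 v.py b17
```

```text
20.5333 [ 0.4296 -0.2373  0.118 ] [-0.      0.7372  0.6757  0.    ] [ 0.4  1.  -0. ] 0.301 [ 0.72  0.4  -0.42  2.08  0.24  0.71  0.06]
```

View pics/b17w.png

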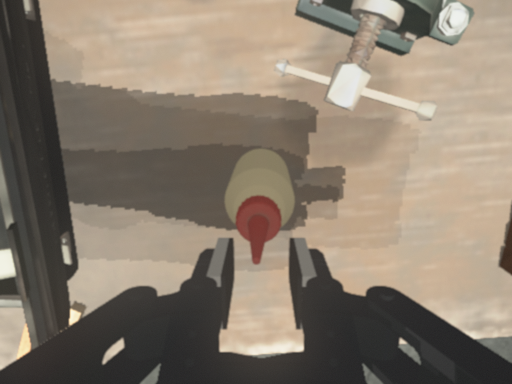

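View pics/b17s.png

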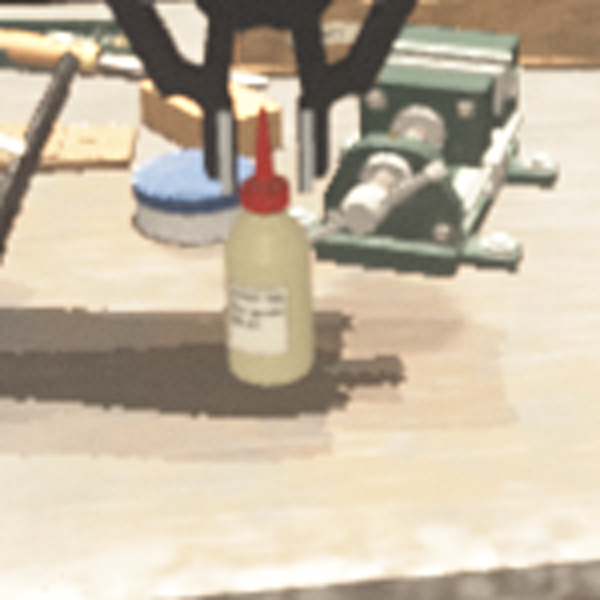

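Request:
drive_tool --increments "0 0 0.01 0; 0 0 0.02 0; 0 0 0.03 0; 0 0 0.03 0; 0 0 0.03 0; 0 -0.03 0.02 0; 0 -0.04 0.02 0; 0 -0.04 0.01 0; 0 -0.04 0 0; 0 -0.04 0 0; 0 -0.04 0 0; 0 0 0 0"

```text
t: 21.63
eef_pos: [0.4261, -0.4733, 0.2866]
tool_rot: [0.001, 0.74, 0.672, -0.002]
contact_force: [-0.8, -0.9, -0.5]
gripper_width: 0.298
```

Run:
```python
from h import *
print(bot.get_obs()['eef_pos'])
for n in ['top','side']: cv2.imwrite(f'pics/f{n}.png',bot.read_camera(n)[:,:,::-1])
```

```text
[ 0.42610799 -0.47330115  0.2865762 ]
```

View pics/ftop.png

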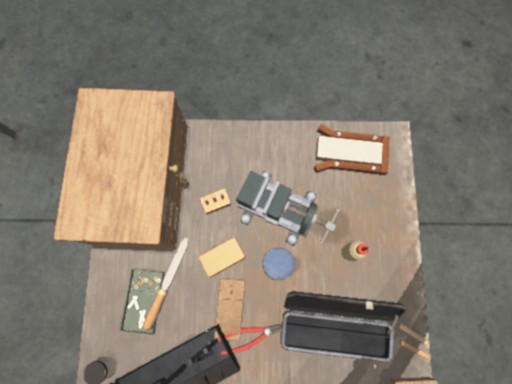

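View pics/fside.png

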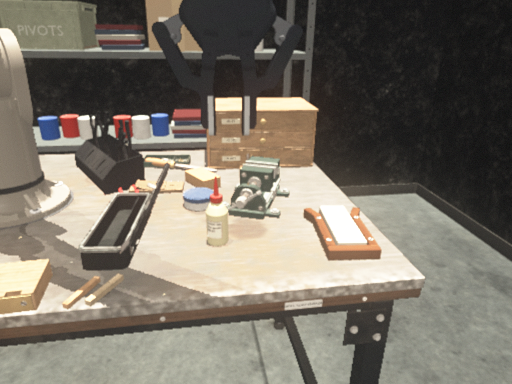

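Run:
```python
from h import *
a=cv2.imread('pics/ftop.png')
m=cv2.inRange(a,(170,190,200),(255,255,255));m[:125]=0;m[175:]=0;m[:,:310]=0;m[:,400:]=0
m=cv2.morphologyEx(m,cv2.MORPH_OPEN,np.ones((5,5),np.uint8))
cs,_=cv2.findContours(m,0,1);c=max(cs,key=cv2.contourArea)[:,0]
P=ray('top',c,.025)[:,:2]*1000;r=cv2.minAreaRect(P.astype(np.float32));print(r)
d=np.array([-.1065,-.9943]);n=np.array([.9943,-.1065]);q=np.array(r[0])-[664.6,-221];print(q@d,q@n)
b=cv2.imread('pics/top0.png')
for nm,(x0,x1,y0,y1) in dict(tin=(255,300,240,285),cork=(195,248,232,280),punch=(195,235,185,217)).items(): print(nm,np.abs(a[y0:y1,x0:x1].astype(int)-b[y0:y1,x0:x1]).mean())
cv2.imwrite('pics/fcrop.png',cv2.resize(a[115:185,300:400],None,fx=7,fy=7,interpolation=cv2.INTER_CUBIC))
```

```text
((664.596923828125, -222.046630859375), (148.51904296875, 50.266395568847656), 84.22611999511719)
1.0409926757812524 0.10840754882810238
tin 1.231769547325103
cork 1.1286687631027255
punch 1.15625
```

View pics/fcrop.png

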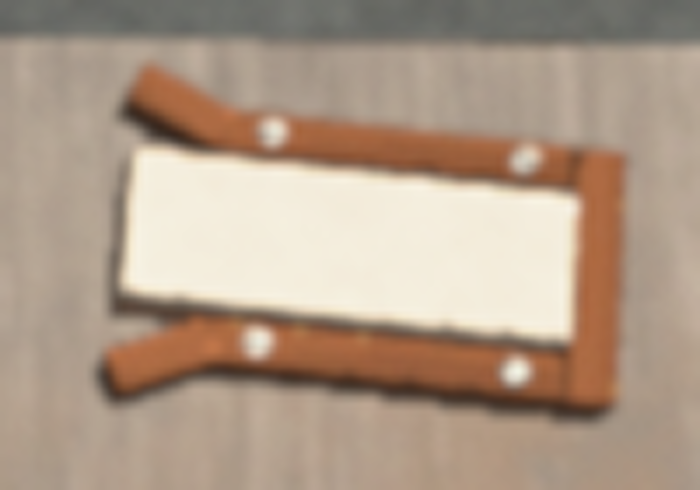

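The stone is home, square against the cross piece. The bottle is standing free and the other items have not moved.

```bash
python3 -c "
from station import bot
print(bot.hand_in())"
```

```text
the job is handed in; nothing more can be done
None
```

The whetstone is home in the bench stop and the oil bottle is standing on its base. I handed the job in at about 22 s.

- **Whetstone:** I pushed it sideways into line with the stop, then end first into it until the push force rose to 14 N and it stopped moving. The last top picture puts it within about 1 mm of the home position, with its end against the cross piece.
- **Oil bottle:** I held it by the nozzle, tipped it up on its base edge and let go. The last pictures show it standing free, base centre near (0.43, -0.22), about 1 cm from where the base lay.
- **Pivoting was not clean:** The grip at first stopped the bottle turning. By my estimate its base rose 8 to 16 mm off the table. Later it slid or lifted with the gripper, by roughly 10 to 35 mm. I backed up once, loosened the grip and pivoted the rest with the base on the table.
- **Other checks:** The tin, cork block and punch block look the same in the top pictures from before and after. The arm was clear of everything at hand-in.

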